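# Clip and photograph developed plates with a scale, then clear the stage

## Robot

A 6-joint arm with a two-finger parallel gripper is mounted at the origin on the work surface. World frame = base frame: x ahead of the robot, y to its left, z up, the work surface at z = 0. Lengths are in m, angles in degrees, forces in N, time in s.
With the tool pointing down it reaches from about 0.35 to 0.875 m from the base axis. Payload 4.2 kg.
Tool frame: the origin (TCP) lies on the centre line of the jaws, within the pads' length; the fingertips stand 11 mm ahead of it and the grasp point (between the pads) lies 8 mm behind it; z points along the fingers, y is the line along which they close (so a half turn about z gives the same grasp; the last joint's range is limited). The gripper opens to 87 mm and grips with 3 to 60 N. Pads are 19 mm wide; open, the fingers measure 117 mm over their backs; the gripper's body (75 mm by 190 mm) begins 51 mm behind the grasp point.
Start: joints at [-60.298, 22.042, 0.453, 0, -68.411, -14.817], TCP at [0.161, -0.604, 0.234] pointing down, gripper open.
Joint ranges: [-179.83, 179.83], [-69.29, 118.12], [-61.27, 80.66], [-181.25, 117.63], [-171.15, -9.14], [-177.46, 177.46]. Speed limits (degrees/s): [159.86, 159.86, 180, 180, 180, 180].

## Interface

Orientations are given as a 3x3 rotation matrix whose columns are the frame's x, y, z axes.
In Python, from station import r gives the robot as it stands.
- The arm moves only by the tool servo_tool, never from a script. Its argument "commands" is a list that holds one entry, the list of rows, each a list of 7 numbers: the closure, from 0 (fully open) to 1 (shut), then the shift along the tool's x, y, z in mm, then the turn, a rotation vector about the tool's x, y, z in rad. In form: [[[claw, x, y, z, ax, ay, az], ...]]. A call has exactly 5 rows; each row is the pose to reach, as a shift and turn from the pose commanded when the call began, along the tool's axes at that moment; what a row does not reach only later rows make up. A row lasts 1/10 s, in which the tool goes at most 50 mm and 8.59 degrees, less where a joint would pass 70% of its speed; a pose out of reach is approached as far as the arm can. A call with a gripper value outside its range is refused whole. The fingers move at their own pace and stop on an object; the grip force is fixed at half the most. Time passes only in rows, so rows that repeat a pose let the fingers close, or fill a call up. It gives the time, the measured TCP pose, the force, the opening and the grip force at its end, in the units of the state.
- r.sense(): the state, without advancing time (a new reading comes with each control period).
- r.capture(name): name is "scene" or "side" or "wrist"; returns a dict with "pixels" (400x640x3 uint8, red, green, blue), "camera_matrix" (3x3 intrinsics, pixels), "R" (3x3) and "t" (3): a world point X has camera coordinates R X + t. Camera axes: x right, y down, z forward; pixel columns grow to the right and rows downward; lengths in m; the calibration is good to about 2 mm. A picture is of the moment at which its call begins. There is no depth.
- r.finish_job(): hands the job in; it is judged then, once.
The state is a dict: "time_s": time; "joints": joint angles; "joint_velocities": joint speeds; "effort": joint torques, N m; "tcp_pos": TCP position; "ee_rot": TCP orientation; "wrist_force": force on the tool from outside, world axes, zero at the start; "moment": the same for the moment, N m; "gripper_width": opening from 0.0 (shut) to 1.0 (fully open); "gripper_force": force on a finger pad.
Only numpy, scipy, OpenCV 4.12 (cv2) and the standard library are available. Lean on these libraries where they do the work, as an engineer would, in place of code of your own. Each camera call takes 0.05 s, during which the arm holds its last target. There are 200 camera calls.

## Task

Photograph the developed white plates with a scale: lay every plate from the tray in a place on the stage (the clips lie across the places at first), long far edge against the pins, swing that place's spring clip round onto it, then lay the graduated rule on the stage flush along the near long edges of the plates, along their whole length, let go of it, and press the camera release once all is in place. Then clear up: put the rule back flat on the bench, swing both clips clear of the places towards the near side, and lay the plates flat across the ribs of the tray again, side by side. Leave the other things on the bench alone.

Things in the scene. Friction and masses are not known exactly. Their poses are not given: they have to be found in the camera images.
- stage: Fixed dark grey camera stage 130 mm (x) by 280 mm (y, long side); origin under its centre, bed (top) 20 mm above; +x is its far side. Two places side by side along y, outlined by white lines. Under the middle of each place a finger groove 34 mm wide, 6 mm deep runs across the bed along x. Each place has 2 steel pins (6 mm thick, 3.5 mm high, 54 mm apart) on its far side.
- tray: Fixed steel tray 110 mm (x) by 256 mm (y), rim 8 mm high, 3 mm thick, origin under its centre, floor at 3 mm. Two ribs along y at x = -27 and +27 mm, 8 mm wide, tops at 9 mm. Plates lie across both ribs, long axis along the tray's x, in up to three spots at y = -72, 0, +72 mm; fingers go down between the ribs.
- rule: Loose aluminium rule 200 mm long (y), 30 mm wide (x), base 4 mm thick, graduated along both long edges; a grip rib 10 mm wide, 150 mm long stands along its middle, top 20 mm above the underside. Origin at the centre of the underside, z up. About 70 g. Starts on the bench, to the right.
- shutter (a joint): Push button of the camera release: 0 m at rest, 0.006 m fully down, springs back; about 4 N presses it fully. The picture is taken from 4 mm on.
- shutter_top (a point): Centre of the top face of the release button (26 mm across, pressed straight down).
- plate1: Loose white-coated glass plate 38 mm (x) by 75 mm (y) by 5 mm thick, about 45 g; origin at the centre of its underside, z up out of the coated face. Starts in the tray, or is absent (None).
- plate2: Loose white-coated glass plate 38 mm (x) by 75 mm (y) by 5 mm thick, about 45 g; origin at the centre of its underside, z up out of the coated face. Starts in the tray, or is absent (None).
- plate3: Loose white-coated glass plate 38 mm (x) by 75 mm (y) by 5 mm thick, about 45 g; origin at the centre of its underside, z up out of the coated face. Starts in the tray, or is absent (None).
- place_left (a point): Centre of the left (+y) place on the stage bed, at bed height, axes as the stage's: where the centre of a plate's underside belongs, its long axis along y; its far long edge then touches the pins, whose near faces are 19 mm to +x of this point.
- clip_left (a joint): Angle (rad) of the left spring clip about its upright pivot screw: 0 = blade along the stage's y, over the outer end of the left place; grows as it swings to the near (-x) side; 1.57 = blade points to -x; 2.5 = end of travel, pointing outward, clear. Friction holds it where it is left (about 1 N at the knob turns it).
- knob_left (a point): Centre of the top of the round black finger knob (12 mm thick, 20 mm high) on the left clip's free end, 38 mm from the pivot axis, 29 mm above the bed.
- leaf_left: Steel spring blade of the left clip, 12 mm wide, top 9 mm above the bed; origin on the pivot axis at bed height, 63.5 mm to +y of the place's centre; x runs out along the blade. The shoe under the knob, turned up at both sides, rests 3 mm above the bed: lift the knob 4 mm (5 N) while swinging it over a plate, or let it ride up the plate's near edge. It presses with about 4 N.
- place_right (a point): Centre of the right (-y) place on the stage bed, at bed height, axes as the stage's: where the centre of a plate's underside belongs, its long axis along y; its far long edge then touches the pins, whose near faces are 19 mm to +x of this point.
- clip_right (a joint): Angle (rad) of the right spring clip about its upright pivot screw: 0 = blade along the stage's y, over the outer end of the right place; grows as it swings to the near (-x) side; 1.57 = blade points to -x; 2.5 = end of travel, pointing outward, clear. Friction holds it where it is left (about 1 N at the knob turns it).
- knob_right (a point): Centre of the top of the round black finger knob (12 mm thick, 20 mm high) on the right clip's free end, 38 mm from the pivot axis, 29 mm above the bed.
- leaf_right: Steel spring blade of the right clip, 12 mm wide, top 9 mm above the bed; origin on the pivot axis at bed height, 63.5 mm to -y of the place's centre; x runs out along the blade. The shoe under the knob, turned up at both sides, rests 3 mm above the bed: lift the knob 4 mm (5 N) while swinging it over a plate, or let it ride up the plate's near edge. It presses with about 4 N.
- tape: Bystander, leave alone: roll of brown tape, 60 mm across, lying flat, 19 mm high; origin at the centre of its underside.
- cap: Bystander, leave alone: blue screw cap, 32 mm across, 17 mm high; origin at the centre of its underside.
- vial: Bystander, leave alone: amber vial, 22 mm across, 45 mm high; origin at the centre of its underside.
- ir_gun: Bystander, leave alone: dark grey infrared thermometer lying flat, about 110 x 120 mm, 34 mm high; origin at the centre of its underside.
Mind the look-alikes: they are no part of the job. What is shaped like the plate1 but red or turquoise is not meant. Leave any red look-alike of the rule alone.

How it is judged:
By the outcome, as a careful person would: the job done as asked, in the order asked, and still so for the second after the job is handed in, with the robot touching nothing.
Of plate1, plate2, plate3 only 1 to 2 are there at a start; the rules pass over those that are not, and their reading is None.
At some moment in a run one of rule may be knocked a few centimetres aside while the robot is not near it.
Once in a run the grip may slacken for a moment while it holds something.
It also fails if it takes over 210 s, if anything falls off the work surface, if the arm or the gripper's body presses on something with over 40 N, if the wrist force passes 120 N, or if a joint passes its speed limit or range.

## Working session

There is one attempt and no reset: what is moved stays moved. The work goes in short steps, Python scripts to look and compute and a tool call to move; the robot and the scene stay as the last step left them, time stands still between calls to the robot, and variables do not carry over. Pictures are saved under pics/ and viewed, at most 14 in all, crops included, and the job is handed in when it is done.

Besides the shell and the picture viewer there is one more tool, called after "Request:" by a JSON object that holds its "fn" and its "kwargs". servo_tool: Moves the arm, as the interface text tells. Its arguments: {"type":"object","properties":{"commands":{"type":"array","items":{"type":"array","items":{"type":"array","items":{"type":"number"}}}}},"required":["commands"]}

```bash
mkdir -p pics; ls; cat > h.py <<'E'
import numpy as np, cv2
from station import r
def cap(n,f=None):
    c=r.capture(n)
    if f: cv2.imwrite('pics/'+f,c['pixels'][:,:,::-1])
    return c
def ray(c,u,v,z):
    K=np.array(c['camera_matrix']);R=np.array(c['R']);t=np.array(c['t'])
    o=-R.T@t; d=R.T@np.linalg.solve(K,[u,v,1.]); return o+d*(z-o[2])/d[2]
def proj(c,X):
    p=np.array(c['camera_matrix'])@(np.array(c['R'])@np.array(X)+np.array(c['t'])); return p[:2]/p[2]
E
python3 - <<'E'
from h import *
s=r.sense();print(s)
for n in('scene','side','wrist'):
    c=cap(n,n+'0.png');R=np.array(c['R']);print(n,-R.T@np.array(c['t']),R[2],c['camera_matrix'][0])
E
```

```text
pics
{'time_s': 0.0, 'joints': array([-6.02973912e+01,  2.20904417e+01,  3.80213672e-01, -2.88528518e-02,
       -6.84111689e+01, -1.48154637e+01]), 'joint_velocities': array([ 0.03119514, -0.00399574, -0.01784183,  0.00660482,  0.02917577,
        0.11759629]), 'effort': array([-3.73790372e-04, -3.90667427e+01,  1.87404406e+01,  4.21973571e+00,
        1.07786429e-02, -1.98288667e-04]), 'tcp_pos': array([ 0.16043204, -0.60346198,  0.23246626]), 'ee_rot': array([[-9.66481431e-01, -2.56735721e-01, -6.43100966e-04],
       [-2.56736511e-01,  9.66479213e-01,  2.07236600e-03],
       [ 8.94933354e-05,  2.16801076e-03, -9.99997646e-01]]), 'wrist_force': array([ 0.1877156 , -0.32545725, -0.12624029]), 'moment': array([-0.0003898 , -0.02328694, -0.02457232]), 'gripper_force': 0.0, 'gripper_width': 1.003222395129062}
scene [1.26632772 0.35243126 1.02080315] [-0.60461851 -0.2862788  -0.74329059] [438.7518129    0.         327.47975745]
side [ 0.38147645 -0.99529361  0.77265684] [ 0.09816789  0.80937022 -0.57903619] [402.45813327   0.         313.80296598]
wrist [ 0.09716418 -0.62072466  0.38366324] [ 0.23353159  0.06473464 -0.97019195] [332.32854714   0.         316.94091457]
```

View pics/scene0.png

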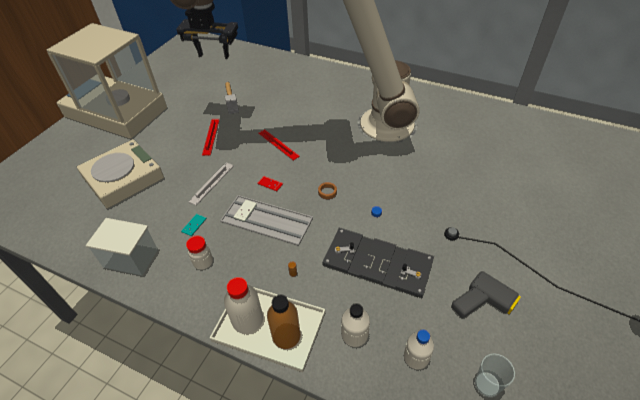

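View pics/side0.png

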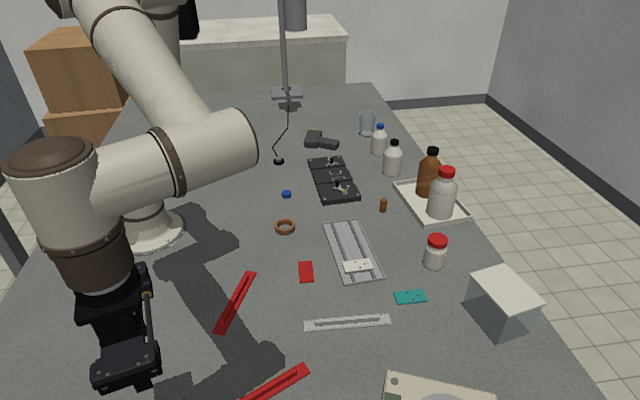

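Scene view: the arm's base is at (388,128), the stage spans (323-434, 230-296), and the tray is around (267,220) with one white plate at (244,210). The aluminium rule is at (211,183), and the button is probably the black round thing at (451,233) with a cable. The red bars, red plate and turquoise plate are look-alikes. The side view agrees: plate at (358,266), rule at (347,322).

```bash
python3 - <<'E'
from h import *
s=cv2.imread('pics/scene0.png')
a=cv2.resize(s[165:305,180:470],None,fx=2.75,fy=2.75,interpolation=cv2.INTER_CUBIC);print(a.shape)
b=cv2.imread('pics/side0.png')
a2=cv2.resize(b[130:220,240:420],None,fx=4,fy=4,interpolation=cv2.INTER_CUBIC)
cv2.imwrite('pics/sc_crop.png',a);cv2.imwrite('pics/si_crop.png',a2)
c=cap('scene');d=cap('side')
for n,(u,v),z in [('plate',(244,210),.014),('rule',(211,183),.01),('stageA',(337,230),.02),('stageB',(434,254),.02),('stageC',(420,297),.02),('stageD',(323,266),.02),('btn',(451,233),.02),('trayA',(240,196),.008),('trayB',(313,214),.008),('trayC',(299,244),.008),('trayD',(221,224),.008),('tape',(327,190),.01),('cap',(377,212),.01),('vial',(292,270),.02)]:
    print(n,ray(c,u,v,z).round(3))
for n,(u,v),z in [('plate',(358,266),.014),('rule',(347,322),.01),('btn',(278,161),.02)]: print(n,ray(d,u,v,z).round(3))
E
```

```text
(385, 798, 3)
plate [ 0.587 -0.25   0.014]
rule [ 0.529 -0.411  0.01 ]
stageA [0.548 0.041 0.02 ]
stageB [0.517 0.318 0.02 ]
stageC [0.661 0.321 0.02 ]
stageD [0.676 0.056 0.02 ]
btn [0.426 0.343 0.02 ]
trayA [ 0.539 -0.296  0.008]
trayB [ 0.513 -0.054  0.008]
trayC [ 0.629 -0.042  0.008]
trayD [ 0.658 -0.287  0.008]
tape [ 0.407 -0.056  0.01 ]
cap [0.429 0.12  0.01 ]
vial [ 0.722 -0.015  0.02 ]
plate [ 0.583 -0.255  0.014]
rule [ 0.52  -0.422  0.01 ]
btn [0.41  0.323 0.02 ]
```

View pics/sc_crop.png

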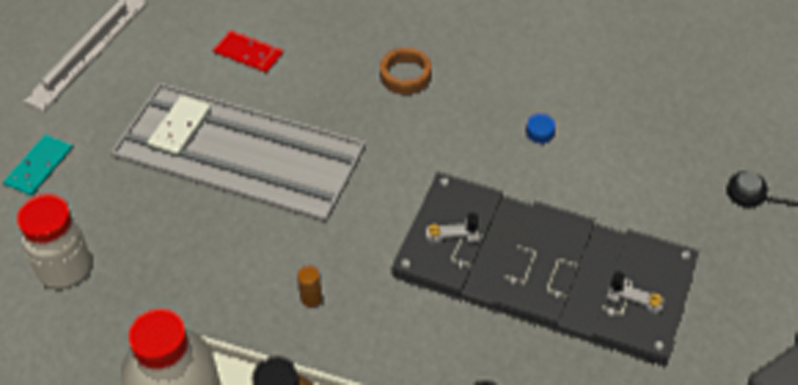

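View pics/si_crop.png

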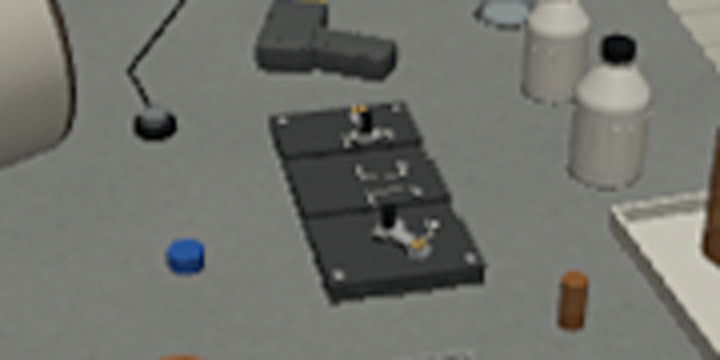

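Crops: the plate is in the tray's low-y spot, with both clips across their places. The stage is clean and the button is on a cable near the stage's near-left. Next I'll fly the wrist camera over the tray and rule.

Request:
{"fn": "servo_tool", "kwargs": {"commands": [[[0, -44, 14, -9, 0, 0, 0], [0, -88, 28, -18, 0, 0, 0], [0, -132, 42, -27, 0, 0, 0], [0, -176, 56, -36, 0, 0, 0], [0, -220, 70, -45, 0, 0, 0]]]}}

```text
time_s: 0.75
tcp_pos: [0.3565, -0.4786, 0.279]
ee_rot: [[-0.966, -0.257, 0.0], [-0.257, 0.966, -0.0], [-0.0, -0.0, -1.0]]
wrist_force: [-0.2, -1.0, -0.1]
gripper_width: 0.999
gripper_force: 0.0
```

Request:
{"fn": "servo_tool", "kwargs": {"commands": [[[0, -44, 14, -9, 0, 0, 0.03], [0, -88, 28, -18, 0, 0, 0.06], [0, -132, 42, -27, 0, 0, 0.09], [0, -176, 56, -36, 0, 0, 0.12], [0, -220, 70, -45, 0, 0, 0.148]]]}}

```text
time_s: 1.25
tcp_pos: [0.5512, -0.3543, 0.324]
ee_rot: [[-0.994, -0.111, 0.0], [-0.111, 0.994, 0.0], [-0.0, 0.0, -1.0]]
wrist_force: [0.9, -0.1, 0.5]
gripper_width: 0.997
gripper_force: 0.0
```

Request:
{"fn": "servo_tool", "kwargs": {"commands": [[[0, 0, 0, 0, 0, 0, 0], [0, 0, 0, 0, 0, 0, 0], [0, 0, 0, 0, 0, 0, 0], [0, 0, 0, 0, 0, 0, 0], [0, 0, 0, 0, 0, 0, 0]]]}}

```text
time_s: 1.75
tcp_pos: [0.5488, -0.3565, 0.3237]
ee_rot: [[-0.994, -0.11, -0.0], [-0.11, 0.994, 0.0], [0.0, 0.0, -1.0]]
wrist_force: [0.6, 0.2, 0.6]
gripper_width: 0.999
gripper_force: 0.0
```

```bash
python3 - <<'E'
from h import *
cap('wrist','w1.png');s=r.sense();print(s['time_s'],s['tcp_pos'],s['joints'],s['ee_rot'])
E
```

```text
1.8 [ 0.54897549 -0.35640906  0.32372707] [-1.88609624e+01  2.26537757e+01  1.41010181e+01  6.19051242e-04
 -8.14416828e+01 -6.48127356e+01] [[-9.93910296e-01 -1.10192178e-01  8.83697587e-05]
 [-1.10192182e-01  9.93910298e-01 -4.14788816e-05]
 [-8.32609649e-05 -5.09639441e-05 -9.99999995e-01]]
```

View pics/w1.png

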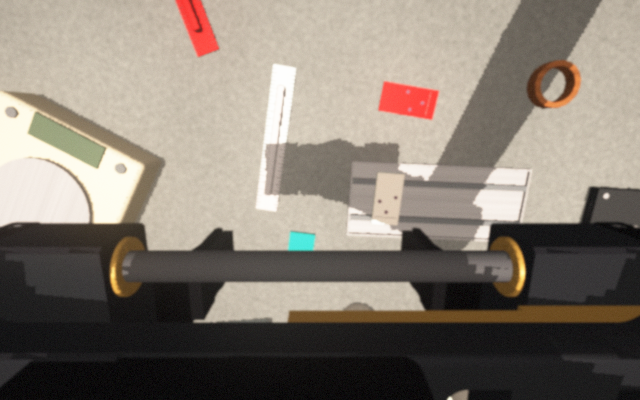

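The wrist view shows the rule with corners at about (273,65), (296,68), (276,211), (257,209). The tray corners are at about (351,162), (531,170), (525,240), (347,236). The plate spans (376-404, 172-225). Next is the stage.

```bash
python3 - <<'E'
from h import *
c=cap('wrist')
def q(n,pts,z):
    P=np.array([ray(c,u,v,z)[:2] for u,v in pts]);print(n,P.round(4).tolist(),'mean',P.mean(0).round(4),[round(float(np.linalg.norm(P[i]-P[(i+1)%4])),4) for i in range(4)],[round(float(np.degrees(np.arctan2(*(P[(i+1)%4]-P[i])[::-1]))),1) for i in range(4)])
q('rule',[(273,65),(296,68),(276,211),(257,209)],.004)
q('tray',[(351,162),(531,170),(525,240),(347,236)],.008)
g=c['pixels'].astype(int)
# plate: warmer tone (r-b) than tray
m=((g[:,:,0]-g[:,:,2])>8).astype(np.uint8); m[:, :350]=0;m[:,430:]=0;m[:162]=0;m[235:]=0
m=cv2.morphologyEx(m,cv2.MORPH_OPEN,np.ones((3,3)))
k=max(cv2.findContours(m,0,2)[0],key=cv2.contourArea);b=cv2.boxPoints(cv2.minAreaRect(k));print(b.tolist())
q('plate',b,.014)
E
```

```text
rule [[0.4228, -0.4288], [0.4232, -0.3981], [0.6227, -0.4085], [0.6228, -0.4365]] mean [ 0.5229 -0.418 ] [0.0306, 0.1998, 0.028, 0.2001] [89.4, -3.0, -89.9, 177.8]
tray [[0.5385, -0.3091], [0.5215, -0.0543], [0.6253, -0.0352], [0.6484, -0.3001]] mean [ 0.5834 -0.1747] [0.2554, 0.1055, 0.2659, 0.1103] [93.8, 10.4, -85.0, -175.3]
[[350.0, 162.0], [429.0, 162.0], [429.0, 234.0], [350.0, 234.0]]
plate [[0.5379, -0.3112], [0.5258, -0.2021], [0.6299, -0.1818], [0.6427, -0.2969]] mean [ 0.5841 -0.248 ] [0.1097, 0.1061, 0.1158, 0.1057] [96.4, 11.0, -83.7, -172.3]
```

Request:
{"fn": "servo_tool", "kwargs": {"commands": [[[0, 0, 49, 0, 0, 0, 0], [0, 0, 98, 0, 0, 0, 0], [0, 0, 147, 0, 0, 0, 0], [0, 0, 196, 0, 0, 0, 0], [0, 0, 245, 0, 0, 0, 0]]]}}

```text
time_s: 2.35
tcp_pos: [0.5217, -0.1109, 0.3239]
ee_rot: [[-0.994, -0.111, 0.001], [-0.111, 0.994, 0.0], [-0.001, -0.0, -1.0]]
wrist_force: [1.2, 0.9, 0.6]
gripper_width: 1.001
gripper_force: 0.0
```

Request:
{"fn": "servo_tool", "kwargs": {"commands": [[[0, -10, 49, 10, 0, 0, 0], [0, -20, 98, 20, 0, 0, 0], [0, -30, 147, 30, 0, 0, 0], [0, -40, 196, 40, 0, 0, 0], [0, -50, 245, 50, 0, 0, 0]]]}}

```text
time_s: 2.85
tcp_pos: [0.5442, 0.1336, 0.2747]
ee_rot: [[-0.994, -0.111, 0.001], [-0.111, 0.994, 0.0], [-0.001, 0.0, -1.0]]
wrist_force: [0.6, -0.5, -0.3]
gripper_width: 1.0
gripper_force: 0.0
```

Request:
{"fn": "servo_tool", "kwargs": {"commands": [[[0, -20, 45, 10, 0, 0, 0], [0, -40, 60, 20, 0, 0, 0], [0, -60, 60, 30, 0, 0, 0], [0, -60, 60, 30, 0, 0, 0], [0, -60, 60, 30, 0, 0, 0]]]}}

```text
time_s: 3.35
tcp_pos: [0.5972, 0.1978, 0.2441]
ee_rot: [[-0.994, -0.111, -0.001], [-0.111, 0.994, -0.001], [0.001, -0.001, -1.0]]
wrist_force: [0.3, 0.0, -0.7]
gripper_width: 0.999
gripper_force: 0.0
```

Request:
{"fn": "servo_tool", "kwargs": {"commands": [[[0, 0, 0, 0, 0, 0, 0], [0, 0, 0, 0, 0, 0, 0], [0, 0, 0, 0, 0, 0, 0], [0, 0, 0, 0, 0, 0, 0], [0, 0, 0, 0, 0, 0, 0]]]}}

```text
time_s: 3.85
tcp_pos: [0.5972, 0.1982, 0.2449]
ee_rot: [[-0.994, -0.111, 0.0], [-0.111, 0.994, 0.0], [-0.0, 0.0, -1.0]]
wrist_force: [0.4, 0.3, -0.1]
gripper_width: 0.999
gripper_force: 0.0
```

```bash
python3 - <<'E'
from h import *
cap('wrist','w2.png');s=r.sense();print(s['time_s'],s['tcp_pos'],s['joints'],s['ee_rot'])
i=cv2.imread('pics/w2.png');cv2.imwrite('pics/w2c.png',cv2.resize(i[20:240,120:520],None,fx=2,fy=2,interpolation=cv2.INTER_CUBIC))
E
```

```text
3.9 [0.59727264 0.19822129 0.24476575] [ 3.30695626e+01  2.20534676e+01  2.10061610e+00 -1.08448262e-03
 -7.00284073e+01 -1.16666373e+02] [[-9.93762396e-01 -1.11517851e-01  2.64402443e-04]
 [-1.11517802e-01  9.93762417e-01  1.93390021e-04]
 [-2.84319651e-04  1.62698151e-04 -9.99999946e-01]]
```

View pics/w2c.png

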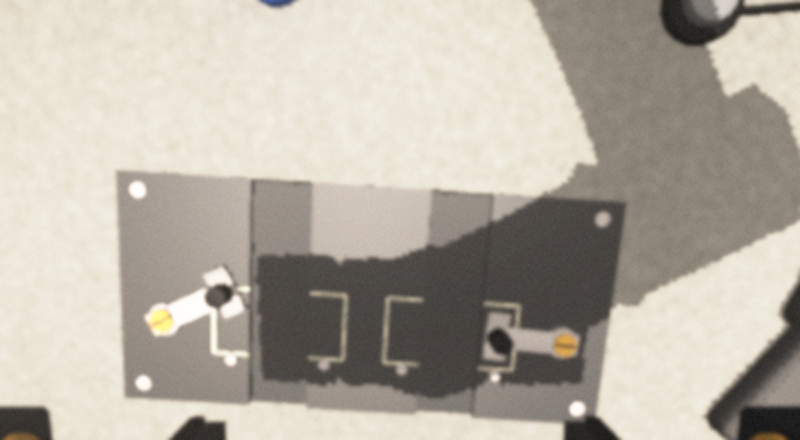

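Wrist crop (full px = crop/2 + (120,20)): stage corners (118,171), (625,203), (598,420), (126,397). Right place pins are at (231,360) and (323,365), and left pins at (402,370) and (495,377). The right clip's pivot is at (161,321) with its knob at (218,295); the left clip's pivot is at (565,345) with its knob at (500,342). The button top is at about (715,5).

```bash
python3 - <<'E'
from h import *
c=cap('wrist');f=lambda p,z:ray(c,p[0]/2+120,p[1]/2+20,z)[:2]
A=[f(p,.02) for p in[(118,171),(625,203),(598,420),(126,397)]]
for n,p,q in zip('near left far right'.split(),A,A[1:]+A[:1]): d=q-p;print(n,np.linalg.norm(d).round(4),np.degrees(np.arctan2(d[1],d[0])).round(2))
print('stage c',np.mean(A,0).round(4))
P=[f(p,.0225) for p in[(231,360),(323,365),(402,370),(495,377)]]
d=P[3]-P[0];yaw=np.arctan2(-d[0],d[1]);print('pins',np.round(P,4).tolist(),[np.linalg.norm(P[i+1]-P[i]).round(4) for i in range(3)],'yaw',np.degrees(yaw))
ex=np.array([np.cos(yaw),np.sin(yaw)]);ey=np.array([-ex[1],ex[0]])
pr=(P[0]+P[1])/2-.022*ex;pl=(P[2]+P[3])/2-.022*ex;print('placeR',pr,'placeL',pl,'sep',np.linalg.norm(pl-pr),'mid',(pr+pl)/2)
for n,pc,s,pv,kb in(('R',pr,-1,(161,321),(218,295)),('L',pl,1,(565,345),(500,342))):
    w=pc+s*.0635*ey; v=f(pv,.030); k=f(kb,.048)
    dd=k-w;print(n,'pivot pred',w,'seen',v,'knob',k,'r',np.linalg.norm(dd),'angle',np.arctan2(-dd@ex,-s*(dd@ey)))
    print(' knob pred: ')
d2=cap('side');d3=cap('scene')
for z in(.01,.02,.03,.04,.05): print('btn z',z,f((717,5),z).round(4),ray(d3,452,232,z)[:2].round(4))
g=d2['pixels'];
E
```

```text
near 0.2777 92.94
left 0.126 3.94
far 0.2802 -86.51
right 0.1286 -177.22
stage c [0.5925 0.183 ]
pins [[0.6344, 0.1078], [0.6315, 0.161], [0.6293, 0.2068], [0.6274, 0.2612]] [np.float64(0.0532), np.float64(0.0459), np.float64(0.0543)] yaw 2.6155034170112437
placeR [0.61098231 0.13341052] placeL [0.60640662 0.23299281] sep 0.09968735336334301 mid [0.60869447 0.18320167]
R pivot pred [0.61388003 0.06997667] seen [0.61431576 0.06946497] knob [0.59297803 0.1048446 ] r 0.04065299059744057 angle 0.49437468443114746
 knob pred: 
L pivot pred [0.60350891 0.29642666] seen [0.60259582 0.29619097] knob [0.60140008 0.2561182 ] r 0.04036358743553491 angle 0.09791866305400998
 knob pred: 
btn z 0.01 [0.4161 0.3497] [0.4132 0.3448]
btn z 0.02 [0.4191 0.3455] [0.4217 0.3449]
btn z 0.03 [0.4221 0.3414] [0.4301 0.345 ]
btn z 0.04 [0.4251 0.3373] [0.4386 0.3451]
btn z 0.05 [0.4281 0.3332] [0.447  0.3451]
```

Request:
{"fn": "servo_tool", "kwargs": {"commands": [[[0.65, 3, -30, 30, 0, 0, 0.03], [0.65, 9, -60, 60, 0, 0, 0.06], [0.65, 14, -94, 90, 0, 0, 0.06], [0.65, 14, -94, 120, 0, 0, 0.06], [0.65, 14, -94, 120, 0, 0, 0.06]]]}}

```text
time_s: 4.55
tcp_pos: [0.5911, 0.1014, 0.1203]
ee_rot: [[-0.999, -0.049, -0.009], [-0.049, 0.999, -0.003], [0.009, -0.002, -1.0]]
wrist_force: [-0.2, 0.8, -0.1]
gripper_width: 0.628
gripper_force: 0.0
```

Request:
{"fn": "servo_tool", "kwargs": {"commands": [[[0.65, 0, 0, 20, 0, 0, 0], [0.65, 0, 0, 40, 0, 0, 0], [0.65, 0, 0, 60, 0, 0, 0], [0.65, 0, 0, 80, 0, 0, 0], [0.65, 0, 0, 80, 0, 0, 0]]]}}

```text
time_s: 5.05
tcp_pos: [0.5932, 0.1037, 0.0434]
ee_rot: [[-0.999, -0.053, -0.003], [-0.053, 0.999, -0.001], [0.003, -0.001, -1.0]]
wrist_force: [-1.7, 0.6, -0.6]
gripper_width: 0.358
gripper_force: 0.0
```

Request:
{"fn": "servo_tool", "kwargs": {"commands": [[[1, 0, 0, 0, 0, 0, 0], [1, 0, 0, 0, 0, 0, 0], [1, 0, 0, 0, 0, 0, 0], [1, 0, 0, 0, 0, 0, 0], [1, 0, 0, 0, 0, 0, 0]]]}}

```text
time_s: 5.55
tcp_pos: [0.5952, 0.1028, 0.046]
ee_rot: [[-0.999, -0.052, 0.003], [-0.052, 0.999, -0.0], [-0.003, -0.0, -1.0]]
wrist_force: [2.4, -4.0, 2.8]
gripper_width: 0.126
gripper_force: 30.0
```

Request:
{"fn": "servo_tool", "kwargs": {"commands": [[[1, 5, -3, 0, 0, 0, 0], [1, 9, -6, 0, 0, 0, 0], [1, 12, -10, 0, 0, 0, 0], [1, 15, -14, 0, 0, 0, 0], [1, 17, -18, 0, 0, 0, 0]]]}}

```text
time_s: 6.05
tcp_pos: [0.5783, 0.0878, 0.0461]
ee_rot: [[-0.999, -0.053, 0.003], [-0.053, 0.999, 0.005], [-0.004, 0.005, -1.0]]
wrist_force: [-7.5, 11.2, 8.1]
gripper_width: 0.128
gripper_force: 30.0
```

Request:
{"fn": "servo_tool", "kwargs": {"commands": [[[1, 2, -5, 0, 0, 0, 0], [1, 3, -10, 0, 0, 0, 0], [1, 3.7, -15, 0, 0, 0, 0], [1, 3.5, -20, 0, 0, 0, 0], [1, 2.5, -26, 0, 0, 0, 0]]]}}

```text
time_s: 6.55
tcp_pos: [0.5758, 0.0605, 0.0458]
ee_rot: [[-0.999, -0.053, -0.0], [-0.053, 0.999, 0.002], [-0.0, 0.002, -1.0]]
wrist_force: [-6.1, 8.1, 6.9]
gripper_width: 0.123
gripper_force: 30.0
```

Request:
{"fn": "servo_tool", "kwargs": {"commands": [[[1, -1, -3, 0, 0, 0, 0], [1, -2, -6, 0, 0, 0, 0], [1, -2, -6, 0, 0, 0, 0], [1, -2, -6, 0, 0, 0, 0], [1, -2, -6, 0, 0, 0, 0]]]}}

```text
time_s: 7.05
tcp_pos: [0.5785, 0.0538, 0.0458]
ee_rot: [[-0.999, -0.053, 0.0], [-0.053, 0.999, 0.002], [-0.0, 0.002, -1.0]]
wrist_force: [-3.4, 3.3, 8.0]
gripper_width: 0.127
gripper_force: 30.0
```

Request:
{"fn": "servo_tool", "kwargs": {"commands": [[[0.65, 0, 0, 0, 0, 0, 0], [0.65, 0, 0, 0, 0, 0, 0], [0.65, 0, 0, -20, 0, 0, 0], [0.65, 0, 0, -60, 0, 0, 0], [0.65, 0, 0, -100, 0, 0, 0]]]}}

```text
time_s: 7.55
tcp_pos: [0.578, 0.0523, 0.1445]
ee_rot: [[-0.999, -0.051, -0.003], [-0.051, 0.999, -0.001], [0.003, -0.001, -1.0]]
wrist_force: [1.4, -0.1, 0.1]
gripper_width: 0.341
gripper_force: 0.0
```

Request:
{"fn": "servo_tool", "kwargs": {"commands": [[[0.5, 0, -45, -30, 0, 0, 0], [0.5, 0, -90, -60, 0, 0, 0], [0.5, 0, -135, -80, 0, 0, 0], [0.5, 0, -180, -80, 0, 0, 0], [0.5, 0, -220, -80, 0, 0, 0]]]}}

```text
time_s: 8.05
tcp_pos: [0.5904, -0.1692, 0.2256]
ee_rot: [[-0.999, -0.051, 0.002], [-0.051, 0.999, 0.0], [-0.002, 0.0, -1.0]]
wrist_force: [0.6, -0.0, -0.2]
gripper_width: 0.498
gripper_force: 0.0
```

Request:
{"fn": "servo_tool", "kwargs": {"commands": [[[0.5, 0, 0, 0, 0, 0, 0], [0.5, 0, 0, 0, 0, 0, 0], [0.5, 0, 0, 0, 0, 0, 0], [0.5, 0, 0, 0, 0, 0, 0], [0.5, 0, 0, 0, 0, 0, 0]]]}}

```text
time_s: 8.55
tcp_pos: [0.5906, -0.166, 0.2245]
ee_rot: [[-0.999, -0.054, -0.0], [-0.054, 0.999, 0.0], [0.0, 0.0, -1.0]]
wrist_force: [0.1, -0.4, -0.3]
gripper_width: 0.494
gripper_force: 0.0
```

```bash
python3 - <<'E'
from h import *
c=cap('wrist','w3.png');s=r.sense();print(s['tcp_pos'],s['ee_rot'][0],s['gripper_width'])
cv2.imwrite('pics/w3c.png',cv2.resize(c['pixels'][20:240,120:520,::-1],None,fx=2,fy=2,interpolation=cv2.INTER_CUBIC))
E
```

```text
[ 0.59057019 -0.16615748  0.22458842] [-9.98573390e-01 -5.33964641e-02  4.32605880e-05] 0.49787353085681807
```

View pics/w3c.png

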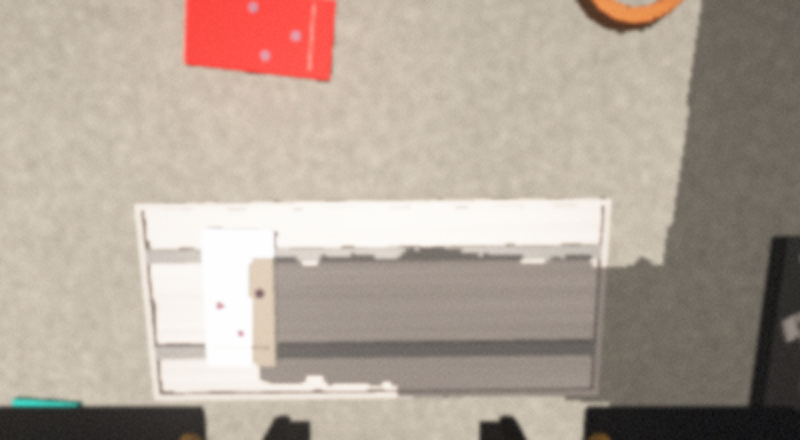

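The plate corners (crop px) are (202,230), (275,232), (275,365), (205,361), and the tray corners are (136,204), (610,200), (600,398), (157,399). There is only one plate.

```bash
python3 - <<'E'
from h import *
c=cap('wrist')
def q(n,pts,z):
    P=np.array([ray(c,u/2+120,v/2+20,z)[:2] for u,v in pts]);print(n,P.round(4).tolist(),'mean',P.mean(0).round(4),[round(float(np.linalg.norm(P[i]-P[(i+1)%4])),4) for i in range(4)],[round(float(np.degrees(np.arctan2(*(P[(i+1)%4]-P[i])[::-1]))),1) for i in range(4)])
q('plate',[(202,230),(275,232),(275,365),(205,361)],.014)
q('tray',[(136,204),(610,200),(600,398),(157,399)],.008)
E
```

```text
plate [[0.5484, -0.2709], [0.5474, -0.2319], [0.6209, -0.2311], [0.6207, -0.2703]] mean [ 0.5843 -0.2511] [0.039, 0.0735, 0.0392, 0.0722] [91.5, 0.6, -90.3, -179.6]
tray [[0.537, -0.3078], [0.5211, -0.0533], [0.632, -0.0443], [0.6464, -0.3001]] mean [ 0.5841 -0.1764] [0.255, 0.1113, 0.2561, 0.1097] [93.6, 4.6, -86.8, -176.0]
```

Request:
{"fn": "servo_tool", "kwargs": {"commands": [[[0.4, 4, -30, 30, 0, 0, 0.01], [0.4, 7, -60, 60, 0, 0, 0.02], [0.4, 10.6, -84.5, 100, 0, 0, 0.04], [0.4, 10.6, -84.5, 130, 0, 0, 0.04], [0.4, 10.6, -84.5, 150, 0, 0, 0.04]]]}}

```text
time_s: 9.15
tcp_pos: [0.5828, -0.2524, 0.0717]
ee_rot: [[-1.0, -0.011, -0.004], [-0.011, 1.0, 0.001], [0.004, 0.001, -1.0]]
wrist_force: [0.2, 0.4, -0.0]
gripper_width: 0.598
gripper_force: 0.0
```

Request:
{"fn": "servo_tool", "kwargs": {"commands": [[[0.4, 0, 0, 15, 0, 0, 0], [0.4, 0, 0, 30, 0, 0, 0], [0.4, 0, 0, 45, 0, 0, 0], [0.4, 0, 0, 58, 0, 0, 0], [0.4, 0, 0, 58, 0, 0, 0]]]}}

```text
time_s: 9.65
tcp_pos: [0.5843, -0.2519, 0.0155]
ee_rot: [[-1.0, -0.013, -0.001], [-0.013, 1.0, -0.0], [0.001, -0.0, -1.0]]
wrist_force: [0.2, 0.4, -0.2]
gripper_width: 0.601
gripper_force: 0.0
```

Request:
{"fn": "servo_tool", "kwargs": {"commands": [[[1, 0, 0, 0, 0, 0, 0], [1, 0, 0, 0, 0, 0, 0], [1, 0, 0, 0, 0, 0, 0], [1, 0, 0, 0, 0, 0, 0], [1, 0, 0, 0, 0, 0, 0]]]}}

```text
time_s: 10.15
tcp_pos: [0.5843, -0.2522, 0.0168]
ee_rot: [[-1.0, -0.012, 0.0], [-0.012, 1.0, -0.0], [-0.0, -0.0, -1.0]]
wrist_force: [0.5, 0.3, 0.3]
gripper_width: 0.426
gripper_force: 30.0
```

Request:
{"fn": "servo_tool", "kwargs": {"commands": [[[1, 0, 0, -15, 0, 0, 0], [1, 0, 0, -40, 0, 0, 0], [1, 0, 0, -70, 0, 0, 0], [1, 0, 0, -100, 0, 0, 0], [1, 0, 0, -120, 0, 0, 0]]]}}

```text
time_s: 10.65
tcp_pos: [0.5851, -0.2525, 0.1403]
ee_rot: [[-1.0, -0.012, 0.004], [-0.012, 1.0, -0.001], [-0.004, -0.001, -1.0]]
wrist_force: [0.2, -0.3, -1.3]
gripper_width: 0.426
gripper_force: 30.0
```

Request:
{"fn": "servo_tool", "kwargs": {"commands": [[[1, -3, 38, 0, 0, 0, 0], [1, -6, 76, 0, 0, 0, 0], [1, -9, 114, 0, 0, 0, 0], [1, -11, 152, 0, 0, 0, 0], [1, -14, 190, 0, 0, 0, 0]]]}}

```text
time_s: 11.15
tcp_pos: [0.5959, -0.0607, 0.1378]
ee_rot: [[-1.0, -0.012, 0.001], [-0.012, 1.0, 0.0], [-0.001, 0.0, -1.0]]
wrist_force: [0.3, -0.3, -0.3]
gripper_width: 0.43
gripper_force: 30.0
```

Request:
{"fn": "servo_tool", "kwargs": {"commands": [[[1, -3, 38, 0, 0, 0, 0], [1, -6, 76, 0, 0, 0, 0], [1, -9, 114, 0, 0, 0, 0], [1, -11, 152, 0, 0, 0, 0], [1, -14.6, 195.4, 0, 0, 0, 0]]]}}

```text
time_s: 11.65
tcp_pos: [0.6081, 0.1347, 0.1379]
ee_rot: [[-1.0, -0.011, 0.001], [-0.011, 1.0, 0.0], [-0.001, 0.0, -1.0]]
wrist_force: [0.3, -0.4, -1.0]
gripper_width: 0.43
gripper_force: 30.0
```

Request:
{"fn": "servo_tool", "kwargs": {"commands": [[[1, 0, 0, 0, 0, 0, -0.1], [1, 0, 0, 0, 0, 0, -0.2], [1, 0, 0, 0, 0, 0, -0.3], [1, 0, 0, 0, 0, 0, -0.4], [1, 0, 0, 0, 0, 0, -0.5]]]}}

```text
time_s: 12.15
tcp_pos: [0.6082, 0.1336, 0.1377]
ee_rot: [[-0.87, -0.493, 0.001], [-0.493, 0.87, 0.0], [-0.001, -0.0, -1.0]]
wrist_force: [-0.1, -0.6, -0.9]
gripper_width: 0.425
gripper_force: 30.0
```

Request:
{"fn": "servo_tool", "kwargs": {"commands": [[[1, 0, 0, 0, 0, 0, -0.1], [1, 0, 0, 0, 0, 0, -0.2], [1, 0, 0, 0, 0, 0, -0.3], [1, 0, 0, 0, 0, 0, -0.4], [1, 0, 0, 0, 0, 0, -0.55]]]}}

```text
time_s: 12.65
tcp_pos: [0.6083, 0.1335, 0.1377]
ee_rot: [[-0.483, -0.876, 0.001], [-0.876, 0.483, 0.0], [-0.001, -0.001, -1.0]]
wrist_force: [0.3, 0.5, -1.1]
gripper_width: 0.427
gripper_force: 30.0
```

Request:
{"fn": "servo_tool", "kwargs": {"commands": [[[1, 0, 0, 0, 0, 0, -0.12], [1, 0, 0, 0, 0, 0, -0.24], [1, 0, 0, 0, 0, 0, -0.36], [1, 0, 0, 0, 0, 0, -0.48], [1, 0, 0, 0, 0, 0, -0.561]]]}}

```text
time_s: 13.15
tcp_pos: [0.6083, 0.1335, 0.1377]
ee_rot: [[0.056, -0.998, 0.001], [-0.998, -0.056, 0.0], [-0.0, -0.001, -1.0]]
wrist_force: [0.7, 0.3, -1.0]
gripper_width: 0.425
gripper_force: 30.0
```

Request:
{"fn": "servo_tool", "kwargs": {"commands": [[[1, 0, 0, 0, 0, 0, 0], [1, 0, 0, 0, 0, 0, 0], [1, 0, 0, 0, 0, 0, 0], [1, 0, 0, 0, 0, 0, 0], [1, 0, 0, 0, 0, 0, 0]]]}}

```text
time_s: 13.65
tcp_pos: [0.6082, 0.1335, 0.1366]
ee_rot: [[0.052, -0.999, -0.0], [-0.999, -0.052, -0.0], [0.0, 0.0, -1.0]]
wrist_force: [-0.8, 0.9, -0.2]
gripper_width: 0.431
gripper_force: 30.0
```

```bash
python3 - <<'E'
from h import *
c=cap('wrist','w4.png');s=r.sense();print(s['tcp_pos'],s['ee_rot'],s['gripper_width'],s['joints'])
E
```

```text
[0.60826237 0.13354299 0.13654384] [[ 5.16361829e-02 -9.98665961e-01 -5.99747597e-05]
 [-9.98665962e-01 -5.16361824e-02 -9.09232391e-06]
 [ 5.98332676e-06  6.03642441e-05 -9.99999998e-01]] 0.4268257748984765 [ 2.72508381e+01  2.64161364e+01 -7.36137146e+00 -1.33573041e-03
 -5.62257856e+01 -2.42902439e+01]
```

View pics/w4.png

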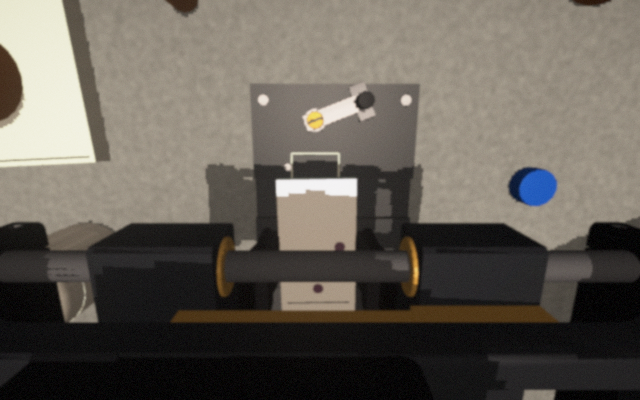

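The plate sits square in the jaws above the right place, and the clip points clear. Lowering.

Request:
{"fn": "servo_tool", "kwargs": {"commands": [[[1, 0, 0, 25, 0, 0, 0], [1, 0, 0, 50, 0, 0, 0], [1, 0, 0, 70, 0, 0, 0], [1, 0, 0, 85, 0, 0, 0], [1, 0, 0, 95, 0, 0, 0]]]}}

```text
time_s: 14.2
tcp_pos: [0.6077, 0.1333, 0.0401]
ee_rot: [[0.052, -0.999, -0.002], [-0.999, -0.052, -0.001], [0.001, 0.002, -1.0]]
wrist_force: [-0.5, -0.4, -1.1]
gripper_width: 0.426
gripper_force: 30.0
```

Request:
{"fn": "servo_tool", "kwargs": {"commands": [[[1, 0, 0, 5, 0, 0, 0], [1, 0, 0, 9, 0, 0, 0], [1, 0, 0, 12, 0, 0, 0], [1, 0, 0, 13, 0, 0, 0], [1, 0, 0, 13, 0, 0, 0]]]}}

```text
time_s: 14.7
tcp_pos: [0.6085, 0.1336, 0.0289]
ee_rot: [[0.052, -0.999, 0.001], [-0.999, -0.052, 0.0], [-0.0, -0.001, -1.0]]
wrist_force: [-0.2, 0.5, -0.6]
gripper_width: 0.426
gripper_force: 30.0
```

Request:
{"fn": "servo_tool", "kwargs": {"commands": [[[1, 0, -0.5, 0, 0, 0, 0], [1, 0, -1, 0, 0, 0, 0], [1, 0, -1.5, 0, 0, 0, 0], [1, 0, -2, 0, 0, 0, 0], [1, 0, -2, 0, 0, 0, 0]]]}}

```text
time_s: 15.2
tcp_pos: [0.6099, 0.1335, 0.0284]
ee_rot: [[0.052, -0.999, -0.001], [-0.999, -0.052, -0.0], [0.0, 0.001, -1.0]]
wrist_force: [-1.2, 0.2, -0.7]
gripper_width: 0.432
gripper_force: 30.0
```

Request:
{"fn": "servo_tool", "kwargs": {"commands": [[[1, 0, 0, 0.5, 0, 0, 0], [1, 0, -0.5, 0.7, 0, 0, 0], [1, 0, -1, 0.7, 0, 0, 0], [1, 0, -1.5, 0.7, 0, 0, 0], [1, 0, -1.5, 0.7, 0, 0, 0]]]}}

```text
time_s: 15.7
tcp_pos: [0.6102, 0.1335, 0.0278]
ee_rot: [[0.051, -0.999, -0.003], [-0.999, -0.051, -0.001], [0.001, 0.003, -1.0]]
wrist_force: [-5.1, 0.4, 4.8]
gripper_width: 0.428
gripper_force: 30.0
```

Request:
{"fn": "servo_tool", "kwargs": {"commands": [[[1, 0, -0.5, 0, 0, 0, 0], [1, 0, -1, 0, 0, 0, 0], [1, 0, -1.5, 0, 0, 0, 0], [1, 0, -1.5, 0, 0, 0, 0], [1, 0, -1.5, 0, 0, 0, 0]]]}}

```text
time_s: 16.2
tcp_pos: [0.6104, 0.1334, 0.0278]
ee_rot: [[0.051, -0.999, -0.006], [-0.999, -0.051, -0.001], [0.001, 0.006, -1.0]]
wrist_force: [-8.6, 0.3, 6.6]
gripper_width: 0.423
gripper_force: 30.0
```

Request:
{"fn": "servo_tool", "kwargs": {"commands": [[[0.49, 0, 0, 0, 0, 0, 0], [0.49, 0, 0, 0, 0, 0, 0], [0.49, 0, 0, 0, 0, 0, 0], [0.49, 0, 0, 0, 0, 0, 0], [0.49, 0, 0, 0, 0, 0, 0]]]}}

```text
time_s: 16.7
tcp_pos: [0.6135, 0.1337, 0.0278]
ee_rot: [[0.052, -0.999, 0.0], [-0.999, -0.052, 0.0], [0.0, -0.0, -1.0]]
wrist_force: [-2.0, -0.3, 0.4]
gripper_width: 0.502
gripper_force: 1.0
```

Request:
{"fn": "servo_tool", "kwargs": {"commands": [[[0.49, 0, -1, 0, 0, 0, 0], [0.49, 0, -2, 0, 0, 0, 0], [0.49, 0, -3, 0, 0, 0, 0], [0.49, 0, -4, 0, 0, 0, 0], [0.49, 0, -4, 0, 0, 0, 0]]]}}

```text
time_s: 17.2
tcp_pos: [0.6139, 0.1336, 0.0275]
ee_rot: [[0.051, -0.999, -0.007], [-0.999, -0.051, -0.002], [0.001, 0.008, -1.0]]
wrist_force: [-8.7, 1.5, 6.4]
gripper_width: 0.511
gripper_force: 5.0
```

Request:
{"fn": "servo_tool", "kwargs": {"commands": [[[0.49, 0, 6.5, 0, 0, 0, 0], [0.49, 0, 6.5, 0, 0, 0, 0], [0.49, 0, 6.5, -20, 0, 0, 0], [0.49, 0, 6.5, -60, 0, 0, 0], [0.49, 0, 6.5, -100, 0, 0, 0]]]}}

```text
time_s: 17.7
tcp_pos: [0.6117, 0.1336, 0.1286]
ee_rot: [[0.052, -0.999, 0.001], [-0.999, -0.052, -0.0], [0.0, -0.001, -1.0]]
wrist_force: [1.4, -0.4, 0.5]
gripper_width: 0.505
gripper_force: 0.0
```

Request:
{"fn": "servo_tool", "kwargs": {"commands": [[[0.65, 26, 12, 0, 0, 0, 0], [0.65, 52, 24, 0, 0, 0, 0], [0.65, 78, 37, 0, 0, 0, 0], [0.65, 78, 37, 0, 0, 0, 0], [0.65, 78, 37, 0, 0, 0, 0]]]}}

```text
time_s: 18.2
tcp_pos: [0.579, 0.0535, 0.1285]
ee_rot: [[0.051, -0.999, 0.003], [-0.999, -0.051, 0.001], [-0.0, -0.003, -1.0]]
wrist_force: [0.7, 0.5, -0.1]
gripper_width: 0.352
gripper_force: 0.0
```

```bash
python3 - <<'E'
from h import *
c=cap('wrist','w5.png');s=r.sense();print(s['tcp_pos'],s['gripper_width'])
E
```

```text
[0.57914641 0.05410304 0.12832951] 0.35323396992212497
```

View pics/w5.png

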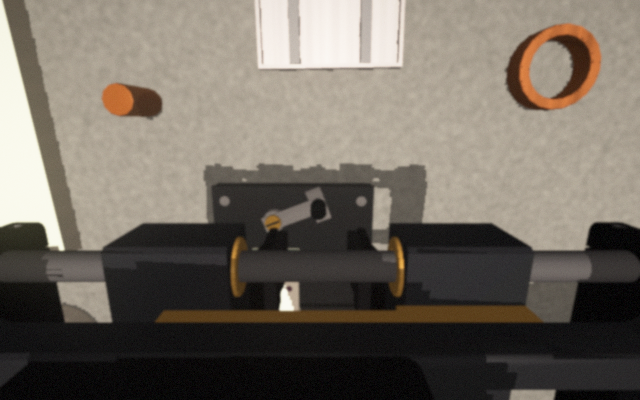

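Request:
{"fn": "servo_tool", "kwargs": {"commands": [[[0.65, 0, 0, 25, 0, 0, 0], [0.65, 0, 0, 50, 0, 0, 0], [0.65, 0, 0, 70, 0, 0, 0], [0.65, 0, 0, 83, 0, 0, 0], [0.65, 0, 0, 83, 0, 0, 0]]]}}

```text
time_s: 18.75
tcp_pos: [0.5773, 0.0542, 0.0428]
ee_rot: [[0.053, -0.999, -0.003], [-0.999, -0.053, -0.001], [0.001, 0.003, -1.0]]
wrist_force: [0.5, -0.2, 1.4]
gripper_width: 0.351
gripper_force: 0.0
```

Request:
{"fn": "servo_tool", "kwargs": {"commands": [[[1, 0, 0, 0, 0, 0, 0], [1, 0, 0, 0, 0, 0, 0], [1, 0, 0, 0, 0, 0, 0], [1, 0, 0, 0, 0, 0, 0], [1, 0, 0, 0, 0, 0, 0]]]}}

```text
time_s: 19.25
tcp_pos: [0.5785, 0.0541, 0.0458]
ee_rot: [[0.052, -0.999, 0.002], [-0.999, -0.052, 0.001], [-0.0, -0.002, -1.0]]
wrist_force: [-0.3, 1.0, 2.3]
gripper_width: 0.126
gripper_force: 30.0
```

Request:
{"fn": "servo_tool", "kwargs": {"commands": [[[1, -7, 2, 0, 0, 0, 0], [1, -14.5, 2.6, -1, 0, 0, 0], [1, -22, 1.7, -3, 0, 0, 0], [1, -29, -0.7, -5, 0, 0, 0], [1, -36, -4.5, -7, 0, 0, 0]]]}}

```text
time_s: 19.75
tcp_pos: [0.5795, 0.0884, 0.0493]
ee_rot: [[0.05, -0.999, -0.003], [-0.999, -0.05, -0.002], [0.002, 0.003, -1.0]]
wrist_force: [8.2, -8.4, -16.0]
gripper_width: 0.122
gripper_force: 29.8
```

Request:
{"fn": "servo_tool", "kwargs": {"commands": [[[1, -5.7, -5, 0, 0, 0, 0], [1, -10.3, -11, 0, 0, 0, 0], [1, -12.9, -16, 0, 0, 0, 0], [1, -14.7, -21.5, 0, 0, 0, 0], [1, -15.7, -27, 0, 0, 0, 0]]]}}

```text
time_s: 20.25
tcp_pos: [0.5989, 0.1081, 0.0491]
ee_rot: [[0.048, -0.999, -0.016], [-0.999, -0.048, -0.001], [-0.0, 0.016, -1.0]]
wrist_force: [-12.8, 9.3, 1.9]
gripper_width: 0.121
gripper_force: 30.0
```

Request:
{"fn": "servo_tool", "kwargs": {"commands": [[[1, 0, 0, 0, 0, 0, 0], [1, 0, 0, 2, 0, 0, 0], [1, 0, 0, 4, 0, 0, 0], [1, 0, 0, 5, 0, 0, 0], [1, 0, 0, 5, 0, 0, 0]]]}}

```text
time_s: 20.75
tcp_pos: [0.6026, 0.1096, 0.0477]
ee_rot: [[0.051, -0.999, -0.007], [-0.999, -0.051, 0.002], [-0.002, 0.007, -1.0]]
wrist_force: [-13.3, 12.6, 11.6]
gripper_width: 0.12
gripper_force: 30.0
```

Request:
{"fn": "servo_tool", "kwargs": {"commands": [[[0.65, 0, 0, 0, 0, 0, 0], [0.65, 0, 0, 0, 0, 0, 0], [0.65, 0, 0, -20, 0, 0, 0], [0.65, 0, 0, -60, 0, 0, 0], [0.65, 0, 0, -100, 0, 0, 0]]]}}

```text
time_s: 21.25
tcp_pos: [0.6063, 0.1066, 0.1469]
ee_rot: [[0.052, -0.999, -0.002], [-0.999, -0.052, -0.001], [0.001, 0.002, -1.0]]
wrist_force: [1.2, 0.0, 1.0]
gripper_width: 0.345
gripper_force: 0.0
```

Request:
{"fn": "servo_tool", "kwargs": {"commands": [[[0.5, 40, 0, -20, 0, 0, 0], [0.5, 80, 0, -40, 0, 0, 0], [0.5, 90, 0, -60, 0, 0, 0], [0.5, 90, 0, -60, 0, 0, 0], [0.5, 90, 0, -60, 0, 0, 0]]]}}

```text
time_s: 21.75
tcp_pos: [0.6112, 0.0171, 0.2064]
ee_rot: [[0.051, -0.999, -0.0], [-0.999, -0.051, 0.001], [-0.001, 0.0, -1.0]]
wrist_force: [0.1, 0.3, -1.0]
gripper_width: 0.496
gripper_force: 0.0
```

```bash
python3 - <<'E'
from h import *
c=cap('wrist','w6.png');s=r.sense();print(s['tcp_pos'],s['gripper_width'],s['ee_rot'][0])
a=c['pixels'][:,:,::-1]
d=cap('scene','s6.png')['pixels'][:,:,::-1]
x=cv2.resize(d[150:310,180:450],None,fx=2.4,fy=2.4,interpolation=cv2.INTER_CUBIC)
p=[tuple(map(float,proj(c,(.611,.1334,.025))))];print(p)
cv2.imwrite('pics/s6c.png',x)
E
```

```text
[0.61076633 0.0174899  0.20560716] 0.49696860710625884 [ 0.0517117  -0.99866045 -0.00179156]
[(311.88937556456904, 287.48970644542936)]
```

View pics/s6c.png

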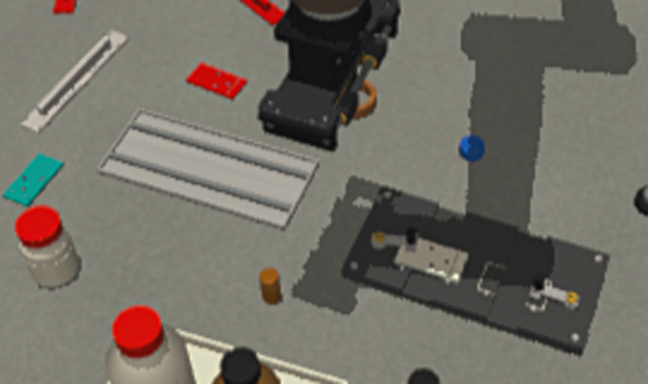

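The plate is on the right place with the clip over its outer end, and the rule hasn't moved. Going to the rule.

Request:
{"fn": "servo_tool", "kwargs": {"commands": [[[0.6, 41, 7, -10, 0, 0, 0], [0.6, 82, 14, -20, 0, 0, 0], [0.6, 124, 21, -30, 0, 0, 0], [0.6, 165, 28, -40, 0, 0, 0], [0.6, 207, 36, -47, 0, 0, 0]]]}}

```text
time_s: 22.35
tcp_pos: [0.586, -0.1918, 0.2531]
ee_rot: [[0.054, -0.999, -0.001], [-0.999, -0.054, 0.0], [-0.0, 0.001, -1.0]]
wrist_force: [1.0, -0.4, 0.4]
gripper_width: 0.403
gripper_force: 0.0
```

Request:
{"fn": "servo_tool", "kwargs": {"commands": [[[0.6, 41, 7, -10, 0, 0, 0.12], [0.6, 82, 14, -20, 0, 0, 0.24], [0.6, 124, 21, -30, 0, 0, 0.36], [0.6, 165, 28, -40, 0, 0, 0.48], [0.6, 207, 37, -47, 0, 0, 0.6]]]}}

```text
time_s: 22.85
tcp_pos: [0.5603, -0.4006, 0.2998]
ee_rot: [[-0.524, -0.852, -0.002], [-0.852, 0.524, 0.001], [0.0, 0.002, -1.0]]
wrist_force: [0.0, -0.1, 0.5]
gripper_width: 0.397
gripper_force: 0.0
```

Request:
{"fn": "servo_tool", "kwargs": {"commands": [[[0.6, 0, 0, 0, 0, 0, 0.12], [0.6, 0, 0, 0, 0, 0, 0.24], [0.6, 0, 0, 0, 0, 0, 0.36], [0.6, 0, 0, 0, 0, 0, 0.48], [0.6, 0, 0, 0, 0, 0, 0.6]]]}}

```text
time_s: 23.35
tcp_pos: [0.5604, -0.399, 0.2987]
ee_rot: [[-0.913, -0.407, -0.003], [-0.407, 0.913, 0.001], [0.002, 0.003, -1.0]]
wrist_force: [-0.4, 0.3, -1.1]
gripper_width: 0.398
gripper_force: 0.0
```

Request:
{"fn": "servo_tool", "kwargs": {"commands": [[[0.6, 0, 0, 0, 0, 0, 0.12], [0.6, 0, 0, 0, 0, 0, 0.24], [0.6, 0, 0, 0, 0, 0, 0.36], [0.6, 0, 0, 0, 0, 0, 0.469], [0.6, 0, 0, 0, 0, 0, 0.469]]]}}

```text
time_s: 23.85
tcp_pos: [0.5604, -0.3989, 0.2989]
ee_rot: [[-0.999, 0.045, -0.003], [0.045, 0.999, 0.001], [0.003, 0.001, -1.0]]
wrist_force: [-0.7, -0.7, 0.6]
gripper_width: 0.403
gripper_force: 0.0
```

Request:
{"fn": "servo_tool", "kwargs": {"commands": [[[0.6, 0, 0, 0, 0, 0, 0], [0.6, 0, 0, 0, 0, 0, 0], [0.6, 0, 0, 0, 0, 0, 0], [0.6, 0, 0, 0, 0, 0, 0], [0.6, 0, 0, 0, 0, 0, 0]]]}}

```text
time_s: 24.35
tcp_pos: [0.5599, -0.4, 0.3009]
ee_rot: [[-0.999, 0.046, 0.0], [0.046, 0.999, -0.0], [-0.0, -0.0, -1.0]]
wrist_force: [-0.9, 0.2, -0.5]
gripper_width: 0.399
gripper_force: 0.0
```

```bash
python3 - <<'E'
from h import *
c=cap('wrist','w7.png');s=r.sense();print(s['tcp_pos'],s['gripper_width'],s['ee_rot'][0])
g=c['pixels'].astype(int);print(proj(c,(.523,-.418,.004)))
cv2.imwrite('pics/w7c.png',cv2.resize(g[20:240,160:480,::-1].astype(np.uint8),None,fx=2.5,fy=2.5,interpolation=cv2.INTER_CUBIC))
E
```

```text
[ 0.55990017 -0.4000217   0.30092641] 0.40148105425292274 [-9.98940633e-01  4.60171987e-02  1.68592797e-04]
[301.93435181 140.65070296]
```

View pics/w7c.png

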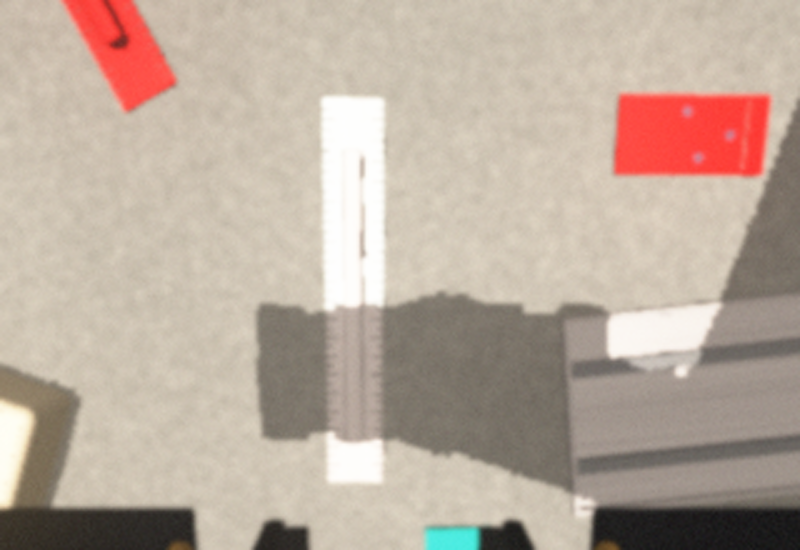

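The rule's corners (crop px) are (320,97), (385,97), (383,483), (327,483), aligned with the tool.

```bash
python3 - <<'E'
from h import *
c=cap('wrist')
P=np.array([ray(c,u/2.5+160,v/2.5+20,.004)[:2] for u,v in [(320,97),(385,97),(383,483),(327,483)]])
a=(P[0]+P[1])/2;b=(P[2]+P[3])/2;print(P.round(4).tolist(),(a+b)/2,np.linalg.norm(b-a),np.degrees(np.arctan2(*(b-a)[::-1])))
s=r.sense();d=s['ee_rot'].T@(np.r_[(a+b)/2,.021]-s['tcp_pos']);print(d*1000)
E
```

```text
[[0.421, -0.4298], [0.4225, -0.3972], [0.6239, -0.4079], [0.6225, -0.4393]] [ 0.52247245 -0.41852657] 0.2016712332634844 -2.8702578042536717
[ 36.56478492 -20.19775421 279.89712918]
```

Request:
{"fn": "servo_tool", "kwargs": {"commands": [[[0.6, 12, -7, 40, 0, 0, 0], [0.6, 24, -14, 80, 0, 0, 0], [0.6, 36.5, -20, 120, 0, 0, 0], [0.6, 36.5, -20, 160, 0, 0, 0], [0.6, 36.5, -20, 200, 0, 0, 0]]]}}

```text
time_s: 24.95
tcp_pos: [0.5221, -0.4187, 0.1]
ee_rot: [[-0.999, 0.047, 0.001], [0.047, 0.999, -0.001], [-0.001, -0.001, -1.0]]
wrist_force: [0.6, -0.6, -1.1]
gripper_width: 0.398
gripper_force: 0.0
```

Request:
{"fn": "servo_tool", "kwargs": {"commands": [[[0.6, 0, 0, 20, 0, 0, 0], [0.6, 0, 0, 40, 0, 0, 0], [0.6, 0, 0, 60, 0, 0, 0], [0.6, 0, 0, 80, 0, 0, 0], [0.6, 0, 0, 80, 0, 0, 0]]]}}

```text
time_s: 25.45
tcp_pos: [0.5206, -0.4173, 0.0177]
ee_rot: [[-0.999, 0.047, -0.005], [0.047, 0.999, 0.003], [0.006, 0.003, -1.0]]
wrist_force: [0.0, 0.7, -0.6]
gripper_width: 0.396
gripper_force: 0.0
```

Request:
{"fn": "servo_tool", "kwargs": {"commands": [[[1, 0, 0, 0, 0, 0, 0], [1, 0, 0, 0, 0, 0, 0], [1, 0, 0, 0, 0, 0, 0], [1, 0, 0, 0, 0, 0, 0], [1, 0, 0, 0, 0, 0, 0]]]}}

```text
time_s: 25.95
tcp_pos: [0.523, -0.4186, 0.0219]
ee_rot: [[-0.999, 0.046, 0.001], [0.046, 0.999, -0.001], [-0.002, -0.001, -1.0]]
wrist_force: [0.3, 0.8, 2.4]
gripper_width: 0.11
gripper_force: 30.0
```

Request:
{"fn": "servo_tool", "kwargs": {"commands": [[[1, 0, 0, -15, 0, 0, 0], [1, 0, 0, -40, 0, 0, 0], [1, 0, 0, -70, 0, 0, 0], [1, 0, 0, -100, 0, 0, 0], [1, 0, 0, -120, 0, 0, 0]]]}}

```text
time_s: 26.45
tcp_pos: [0.5232, -0.4188, 0.1446]
ee_rot: [[-0.999, 0.046, 0.003], [0.046, 0.999, -0.002], [-0.003, -0.002, -1.0]]
wrist_force: [0.4, -0.2, -0.1]
gripper_width: 0.112
gripper_force: 30.0
```

Request:
{"fn": "servo_tool", "kwargs": {"commands": [[[1, -1, 38, 0, 0, 0, 0], [1, -3, 76, 0, 0, 0, 0], [1, -4, 114, 0, 0, 0, 0], [1, -6, 152, 0, 0, 0, 0], [1, -7, 190, 0, 0, 0, 0]]]}}

```text
time_s: 26.95
tcp_pos: [0.5383, -0.2274, 0.1419]
ee_rot: [[-0.999, 0.046, 0.001], [0.046, 0.999, -0.0], [-0.001, -0.0, -1.0]]
wrist_force: [0.8, 0.0, -0.8]
gripper_width: 0.112
gripper_force: 30.0
```

Request:
{"fn": "servo_tool", "kwargs": {"commands": [[[1, -1, 38, 0, 0, 0, 0], [1, -3, 76, 0, 0, 0, 0], [1, -4, 114, 0, 0, 0, 0], [1, -6, 152, 0, 0, 0, 0], [1, -7, 190, 0, 0, 0, 0]]]}}

```text
time_s: 27.45
tcp_pos: [0.5542, -0.0378, 0.142]
ee_rot: [[-0.999, 0.046, 0.001], [0.046, 0.999, 0.0], [-0.001, 0.0, -1.0]]
wrist_force: [0.4, 0.4, -0.6]
gripper_width: 0.112
gripper_force: 30.0
```

Request:
{"fn": "servo_tool", "kwargs": {"commands": [[[1, -1, 40, 0, 0, 0, 0], [1, -3, 80, 0, 0, 0, 0], [1, -4, 120, 0, 0, 0, 0], [1, -6, 160, 0, 0, 0, 0], [1, -8, 197, 0, 0, 0, 0]]]}}

```text
time_s: 27.95
tcp_pos: [0.5711, 0.1589, 0.142]
ee_rot: [[-0.999, 0.046, 0.001], [0.046, 0.999, 0.001], [-0.001, 0.001, -1.0]]
wrist_force: [0.2, -0.4, -0.9]
gripper_width: 0.111
gripper_force: 30.0
```

Request:
{"fn": "servo_tool", "kwargs": {"commands": [[[1, 0, 0, 0, 0, 0, -0.1], [1, 0, 0, 0, 0, 0, -0.2], [1, 0, 0, 0, 0, 0, -0.3], [1, 0, 0, 0, 0, 0, -0.4], [1, 0, 0, 0, 0, 0, -0.5]]]}}

```text
time_s: 28.45
tcp_pos: [0.5711, 0.1572, 0.1418]
ee_rot: [[-0.897, -0.442, 0.001], [-0.442, 0.897, 0.0], [-0.001, 0.0, -1.0]]
wrist_force: [0.8, 0.5, -0.7]
gripper_width: 0.111
gripper_force: 30.0
```

Request:
{"fn": "servo_tool", "kwargs": {"commands": [[[1, 0, 0, 0, 0, 0, -0.12], [1, 0, 0, 0, 0, 0, -0.24], [1, 0, 0, 0, 0, 0, -0.36], [1, 0, 0, 0, 0, 0, -0.48], [1, 0, 0, 0, 0, 0, -0.6]]]}}

```text
time_s: 28.95
tcp_pos: [0.5711, 0.157, 0.1418]
ee_rot: [[-0.49, -0.872, 0.001], [-0.872, 0.49, 0.0], [-0.001, -0.0, -1.0]]
wrist_force: [-0.0, -0.4, -0.8]
gripper_width: 0.11
gripper_force: 30.0
```

Request:
{"fn": "servo_tool", "kwargs": {"commands": [[[1, 0, 0, 0, 0, 0, -0.12], [1, 0, 0, 0, 0, 0, -0.24], [1, 0, 0, 0, 0, 0, -0.36], [1, 0, 0, 0, 0, 0, -0.48], [1, 0, 0, 0, 0, 0, -0.569]]]}}

```text
time_s: 29.45
tcp_pos: [0.5711, 0.157, 0.1418]
ee_rot: [[0.056, -0.998, 0.001], [-0.998, -0.056, 0.0], [-0.0, -0.001, -1.0]]
wrist_force: [0.4, 0.0, -0.9]
gripper_width: 0.11
gripper_force: 30.0
```

Request:
{"fn": "servo_tool", "kwargs": {"commands": [[[1, 0, 0, 0, 0, 0, 0], [1, 0, 0, 0, 0, 0, 0], [1, 0, 0, 0, 0, 0, 0], [1, 0, 0, 0, 0, 0, 0], [1, 0, 0, 0, 0, 0, 0]]]}}

```text
time_s: 29.95
tcp_pos: [0.5712, 0.1571, 0.1409]
ee_rot: [[0.052, -0.999, -0.0], [-0.999, -0.052, -0.0], [0.0, 0.0, -1.0]]
wrist_force: [0.4, -0.1, -1.3]
gripper_width: 0.109
gripper_force: 30.0
```

```bash
python3 - <<'E'
from h import *
c=cap('wrist','w8.png');s=r.sense();print(s['tcp_pos'],s['gripper_width'],s['ee_rot'][0])
E
```

```text
[0.57115219 0.15707746 0.14081651] 0.11288515137457093 [ 5.16246724e-02 -9.98666551e-01 -1.17276674e-04]
```

View pics/w8.png

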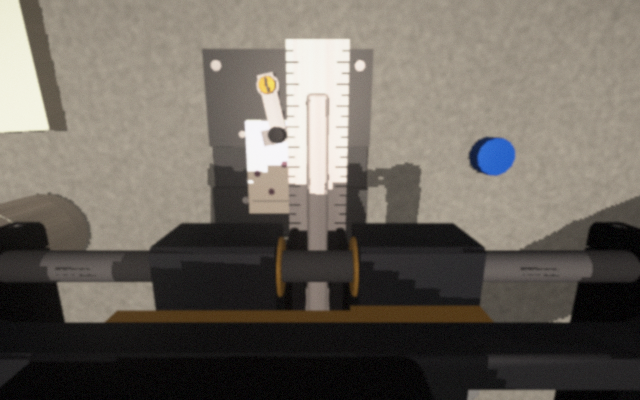

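The rule is straight in the jaws, just to the near side of the plate's edge. The knob (277,133) is on the plate. Lowering.

```bash
python3 - <<'E'
from h import *
c=cap('wrist');k=ray(c,277,133,.051)[:2];p=ray(c,267,85,.031)[:2]
ex=np.array([.9986,.0523]);ey=np.array([-.0523,.9986]);w=np.array([.6135,.0697])
for q in(p,w): d=k-q;print(k,q,np.linalg.norm(d),np.arctan2(-d@ex,d@ey))
for z,pts in((.025,[(246,121),(249,213)]),): 
  P=[ray(c,u,v,z)[:2] for u,v in pts];print(P, [(q-np.array([.6107,.1335]))@np.c_[ex,ey] for q in P])
E
```

```text
[0.60256679 0.10345431] [0.61312597 0.06978912] 0.035282309503360906 0.25160904910498144
[0.60256679 0.10345431] [0.6135 0.0697] 0.035480822407305726 0.26091612634511163
[array([0.62996881, 0.09682387]), array([0.62742687, 0.17155064])] [array([ 0.01732368, -0.03763254]), array([0.0186935 , 0.03712255])]
```

Request:
{"fn": "servo_tool", "kwargs": {"commands": [[[1, 0, 0, 30, 0, 0, 0], [1, 0, 0, 55, 0, 0, 0], [1, 0, 0, 75, 0, 0, 0], [1, 0, 0, 90, 0, 0, 0], [1, 0, 0, 96, 0, 0, 0]]]}}

```text
time_s: 30.55
tcp_pos: [0.5703, 0.1566, 0.0431]
ee_rot: [[0.052, -0.999, -0.003], [-0.999, -0.052, -0.002], [0.001, 0.003, -1.0]]
wrist_force: [-0.6, -0.5, -1.3]
gripper_width: 0.113
gripper_force: 30.0
```

Request:
{"fn": "servo_tool", "kwargs": {"commands": [[[1, 0, 0, 1, 0, 0, 0], [1, 0, 0, 2, 0, 0, 0], [1, 0, 0, 2.5, 0, 0, 0], [1, 0, 0, 2.5, 0, 0, 0], [1, 0, 0, 2.5, 0, 0, 0]]]}}

```text
time_s: 31.05
tcp_pos: [0.5714, 0.1572, 0.0429]
ee_rot: [[0.052, -0.999, 0.001], [-0.999, -0.052, 0.001], [-0.001, -0.001, -1.0]]
wrist_force: [-0.3, -0.5, -0.7]
gripper_width: 0.11
gripper_force: 30.0
```

Request:
{"fn": "servo_tool", "kwargs": {"commands": [[[1, 0, -0.5, 0, 0, 0, 0], [1, 0, -1, 0, 0, 0, 0], [1, 0, -1.5, 0, 0, 0, 0], [1, 0, -2, 0, 0, 0, 0], [1, 0, -2, 0, 0, 0, 0]]]}}

```text
time_s: 31.55
tcp_pos: [0.5732, 0.1572, 0.0423]
ee_rot: [[0.052, -0.999, -0.0], [-0.999, -0.052, -0.0], [0.0, 0.0, -1.0]]
wrist_force: [0.7, 0.6, -0.6]
gripper_width: 0.11
gripper_force: 30.0
```

Request:
{"fn": "servo_tool", "kwargs": {"commands": [[[1, 0, 0, 0.5, 0, 0, 0], [1, 0, -0.5, 0.5, 0, 0, 0], [1, 0, -1, 0.5, 0, 0, 0], [1, 0, -1.5, 0.5, 0, 0, 0], [1, 0, -2, 0.5, 0, 0, 0]]]}}

```text
time_s: 32.05
tcp_pos: [0.5749, 0.1573, 0.0419]
ee_rot: [[0.052, -0.999, -0.001], [-0.999, -0.052, -0.0], [0.0, 0.001, -1.0]]
wrist_force: [-2.3, 1.4, 3.1]
gripper_width: 0.11
gripper_force: 30.0
```

Request:
{"fn": "servo_tool", "kwargs": {"commands": [[[1, 0, -0.5, 0.3, 0, 0, 0], [1, 0, -1, 0.3, 0, 0, 0], [1, 0, -1.5, 0.3, 0, 0, 0], [1, 0, -2, 0.3, 0, 0, 0], [1, 0, -2, 0.3, 0, 0, 0]]]}}

```text
time_s: 32.55
tcp_pos: [0.5751, 0.1572, 0.042]
ee_rot: [[0.052, -0.999, -0.004], [-0.999, -0.052, -0.001], [0.001, 0.004, -1.0]]
wrist_force: [-6.8, 2.0, 7.4]
gripper_width: 0.113
gripper_force: 30.0
```

Request:
{"fn": "servo_tool", "kwargs": {"commands": [[[0.8, 0, 0, 0, 0, 0, 0], [0.8, 0, 0, 0, 0, 0, 0], [0.8, 0, 0, 0, 0, 0, 0], [0.8, 0, 0, 0, 0, 0, 0], [0.8, 0, 0, 0, 0, 0, 0]]]}}

```text
time_s: 33.05
tcp_pos: [0.5774, 0.1574, 0.0414]
ee_rot: [[0.052, -0.999, 0.0], [-0.999, -0.052, 0.0], [-0.0, -0.0, -1.0]]
wrist_force: [0.7, -0.2, -0.4]
gripper_width: 0.2
gripper_force: 0.0
```

Request:
{"fn": "servo_tool", "kwargs": {"commands": [[[0.8, 0, -1, 0, 0, 0, 0], [0.8, 0, -2, 0, 0, 0, 0], [0.8, 0, -3, 0, 0, 0, 0], [0.8, 0, -4, 0, 0, 0, 0], [0.8, 0, -4, 0, 0, 0, 0]]]}}

```text
time_s: 33.55
tcp_pos: [0.5791, 0.1571, 0.0411]
ee_rot: [[0.051, -0.999, -0.005], [-0.999, -0.051, -0.001], [0.001, 0.005, -1.0]]
wrist_force: [-5.6, 0.8, 3.0]
gripper_width: 0.199
gripper_force: 2.9
```

Request:
{"fn": "servo_tool", "kwargs": {"commands": [[[0.8, 0, 2, 0, 0, 0, 0], [0.8, 0, 5.5, 0, 0, 0, 0], [0.8, 0, 5.5, 0, 0, 0, 0], [0.8, 0, 5.5, -20, 0, 0, 0], [0.8, 0, 5.5, -40, 0, 0, 0]]]}}

```text
time_s: 34.05
tcp_pos: [0.5759, 0.1572, 0.0816]
ee_rot: [[0.052, -0.999, -0.0], [-0.999, -0.052, -0.001], [0.0, 0.0, -1.0]]
wrist_force: [1.1, -0.6, -0.3]
gripper_width: 0.195
gripper_force: 0.0
```

Request:
{"fn": "servo_tool", "kwargs": {"commands": [[[1, 0, 0, -40, 0, 0, 0], [1, 0, 0, -80, 0, 0, 0], [1, 0, 0, -100, 0, 0, 0], [1, 0, 0, -100, 0, 0, 0], [1, 0, 0, -100, 0, 0, 0]]]}}

```text
time_s: 34.55
tcp_pos: [0.5757, 0.1574, 0.1816]
ee_rot: [[0.052, -0.999, 0.001], [-0.999, -0.052, 0.001], [-0.001, -0.001, -1.0]]
wrist_force: [0.3, -0.2, -0.2]
gripper_width: 0.002
gripper_force: 0.0
```

```bash
python3 - <<'E'
from h import *
c=cap('wrist','w9.png');s=r.sense();print(s['tcp_pos'],s['gripper_width'],s['ee_rot'][0])
cv2.imwrite('pics/w9c.png',cv2.resize(c['pixels'][20:240,180:460,::-1],None,fx=2.7,fy=2.7,interpolation=cv2.INTER_CUBIC))
E
```

```text
[0.57514825 0.15709211 0.18058064] 0.006588585018617282 [ 0.05158007 -0.99866796 -0.00134562]
```

View pics/w9c.png

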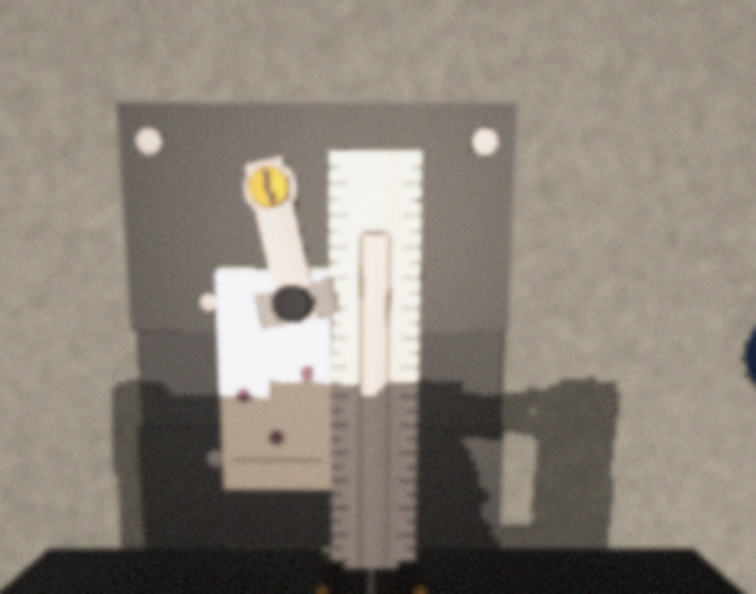

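The rule is flush with the plate's near edge along its whole length. The shoe's wing just overhangs the rule edge, so I'll nudge the knob further in, with the fingertips kept above the rib.

Request:
{"fn": "servo_tool", "kwargs": {"commands": [[[1, 20, 4, 30, 0, 0, 0], [1, 40, 4, 60, 0, 0, 0], [1, 51, 4, 90, 0, 0, 0], [1, 51, 4, 105, 0, 0, 0], [1, 51, 4, 110, 0, 0, 0]]]}}

```text
time_s: 35.1
tcp_pos: [0.5722, 0.1048, 0.0678]
ee_rot: [[0.051, -0.999, -0.007], [-0.999, -0.051, -0.003], [0.003, 0.007, -1.0]]
wrist_force: [-0.1, -0.1, -0.2]
gripper_width: 0.004
gripper_force: 0.0
```

Request:
{"fn": "servo_tool", "kwargs": {"commands": [[[1, 0, 0, 3, 0, 0, 0], [1, 0, 0, 6, 0, 0, 0], [1, 0, 0, 9, 0, 0, 0], [1, 0, 0, 12, 0, 0, 0], [1, 0, 0, 14, 0, 0, 0]]]}}

```text
time_s: 35.6
tcp_pos: [0.5744, 0.1064, 0.0578]
ee_rot: [[0.052, -0.999, 0.001], [-0.999, -0.052, 0.0], [-0.0, -0.001, -1.0]]
wrist_force: [0.0, 0.4, 0.8]
gripper_width: 0.007
gripper_force: 0.0
```

Request:
{"fn": "servo_tool", "kwargs": {"commands": [[[1, 0, -1.5, 0, 0, 0, 0], [1, 0, -3, 0, 0, 0, 0], [1, 0, -4.5, 0, 0, 0, 0], [1, 0, -6, 0, 0, 0, 0], [1, 0, -6, 0, 0, 0, 0]]]}}

```text
time_s: 36.1
tcp_pos: [0.5807, 0.1065, 0.0576]
ee_rot: [[0.052, -0.999, 0.0], [-0.999, -0.052, 0.0], [-0.0, -0.0, -1.0]]
wrist_force: [-0.8, 0.3, -0.1]
gripper_width: 0.004
gripper_force: 0.0
```

Request:
{"fn": "servo_tool", "kwargs": {"commands": [[[1, 0, -2, 1, 0, 0, 0], [1, 0, -4, 1.5, 0, 0, 0], [1, 0, -6, 1.5, 0, 0, 0], [1, 0, -8, 1.5, 0, 0, 0], [1, 0, -8, 1.5, 0, 0, 0]]]}}

```text
time_s: 36.6
tcp_pos: [0.5884, 0.1069, 0.0559]
ee_rot: [[0.052, -0.999, -0.0], [-0.999, -0.052, -0.0], [0.0, 0.0, -1.0]]
wrist_force: [-0.3, -0.7, 0.1]
gripper_width: 0.004
gripper_force: 0.0
```

Request:
{"fn": "servo_tool", "kwargs": {"commands": [[[1, 0, -1, 0, 0, 0, 0], [1, 0, -2, 0, 0, 0, 0], [1, 0, -3, 0, 0, 0, 0], [1, 0, -4, 0, 0, 0, 0], [1, 0, -4, 0, 0, 0, 0]]]}}

```text
time_s: 37.1
tcp_pos: [0.5922, 0.1073, 0.0558]
ee_rot: [[0.052, -0.999, -0.0], [-0.999, -0.052, 0.0], [-0.0, 0.0, -1.0]]
wrist_force: [-2.7, 1.4, -0.2]
gripper_width: 0.007
gripper_force: 1.3
```

```bash
python3 - <<'E'
from h import *
c=cap('wrist','w10.png')
d=c['pixels'];g=d[60:240,180:460].astype(int)
m=((g[:,:,0]-g[:,:,2]>60)&(g[:,:,1]>80)).astype(np.uint8)
n,l,st,ce=cv2.connectedComponentsWithStats(m);print([(st[i][4],ce[i]+[180,60]) for i in range(1,n) if st[i][4]>15])
m=(g.max(2)<25).astype(np.uint8);n,l,st,ce=cv2.connectedComponentsWithStats(m);print([(st[i][4],ce[i]+[180,60]) for i in range(1,n) if st[i][4]>15])
w=(.6133,.0697)
for th in(.25,.1,0): print(th,proj(c,(w[0]-.038*np.sin(th)-.002*np.cos(th),w[1]+.038*np.cos(th)-.002*np.sin(th),.051)))
E
```

```text
[(np.int32(432), array([281.35648148, 169.78472222]))]
[]
0.25 [297.95085905 249.07457389]
0.1 [286.80486431 250.92036266]
0 [279.25641343 251.27268674]
```

Request:
{"fn": "servo_tool", "kwargs": {"commands": [[[1, 0, -1.5, 0, 0, 0, 0], [1, 0, -3, 0, 0, 0, 0], [1, 0, -4.5, 0, 0, 0, 0], [1, 0, -6, 0, 0, 0, 0], [1, 0, -7, 0, 0, 0, 0]]]}}

```text
time_s: 37.65
tcp_pos: [0.5995, 0.1075, 0.056]
ee_rot: [[0.052, -0.999, 0.0], [-0.999, -0.052, 0.0], [-0.0, -0.0, -1.0]]
wrist_force: [-2.3, 1.7, -1.5]
gripper_width: 0.006
gripper_force: 1.2
```

Request:
{"fn": "servo_tool", "kwargs": {"commands": [[[1, 0, -0.5, 0, 0, 0, 0], [1, 0, -1, 0, 0, 0, 0], [1, 0, -1, 0, 0, 0, 0], [1, 0, -1, 0, 0, 0, 0], [1, 0, -1, 0, 0, 0, 0]]]}}

```text
time_s: 38.15
tcp_pos: [0.6004, 0.1075, 0.0561]
ee_rot: [[0.052, -0.999, 0.0], [-0.999, -0.052, 0.0], [-0.0, -0.0, -1.0]]
wrist_force: [-2.1, 0.7, 0.2]
gripper_width: 0.009
gripper_force: 0.9
```

Request:
{"fn": "servo_tool", "kwargs": {"commands": [[[1, 0, 4, 0, 0, 0, 0], [1, 0, 8, 0, 0, 0, 0], [1, 0, 8, -30, 0, 0, 0], [1, 0, 8, -65, 0, 0, 0], [1, 0, 8, -100, 0, 0, 0]]]}}

```text
time_s: 38.65
tcp_pos: [0.5923, 0.1069, 0.1574]
ee_rot: [[0.052, -0.999, 0.001], [-0.999, -0.052, -0.0], [0.0, -0.001, -1.0]]
wrist_force: [0.8, 0.2, 0.9]
gripper_width: 0.009
gripper_force: 0.0
```

Request:
{"fn": "servo_tool", "kwargs": {"commands": [[[1, -32, 14, -7, 0, 0, 0], [1, -64, 29, -14, 0, 0, 0], [1, -96, 44, -20, 0, 0, 0], [1, -128, 58, -26, 0, 0, 0], [1, -160, 73, -32, 0, 0, 0]]]}}

```text
time_s: 39.15
tcp_pos: [0.5106, 0.2642, 0.1889]
ee_rot: [[0.052, -0.999, 0.002], [-0.999, -0.052, 0.001], [-0.001, -0.002, -1.0]]
wrist_force: [0.3, -0.6, 0.8]
gripper_width: 0.007
gripper_force: 0.0
```

Request:
{"fn": "servo_tool", "kwargs": {"commands": [[[1, -32, 14, -7, 0, 0, 0], [1, -64, 29, -14, 0, 0, 0], [1, -96, 44, -20, 0, 0, 0], [1, -128, 58, -26, 0, 0, 0], [1, -160, 73, -32, 0, 0, 0]]]}}

```text
time_s: 39.65
tcp_pos: [0.4293, 0.4203, 0.2208]
ee_rot: [[0.052, -0.999, 0.001], [-0.999, -0.052, 0.001], [-0.001, -0.001, -1.0]]
wrist_force: [0.3, 0.6, 0.3]
gripper_width: 0.008
gripper_force: 0.0
```

Request:
{"fn": "servo_tool", "kwargs": {"commands": [[[1, 0, 0, 0, 0, 0, 0], [1, 0, 0, 0, 0, 0, 0], [1, 0, 0, 0, 0, 0, 0], [1, 0, 0, 0, 0, 0, 0], [1, 0, 0, 0, 0, 0, 0]]]}}

```text
time_s: 40.15
tcp_pos: [0.4304, 0.4182, 0.22]
ee_rot: [[0.051, -0.999, -0.0], [-0.999, -0.051, -0.0], [0.0, 0.0, -1.0]]
wrist_force: [0.0, 0.7, -0.3]
gripper_width: 0.007
gripper_force: 0.0
```

```bash
python3 - <<'E'
from h import *
c=cap('wrist','w11.png');s=r.sense();print(s['tcp_pos'],s['ee_rot'][0])
d=cap('scene','s11.png');e=cap('side','e11.png')
a=cv2.resize(c['pixels'][0:240,120:520],None,fx=1.75,fy=1.75)
b=cv2.resize(d['pixels'][215:300,320:480],None,fx=2.18,fy=2.18);b2=cv2.resize(e['pixels'][130:220,240:420],None,fx=1.94,fy=1.94)
o=np.zeros((420+190,700,3),np.uint8);o[:420,:700]=a;o[420:420+b.shape[0],:b.shape[1]]=b;o[420:420+b2.shape[0],350:350+b2.shape[1]]=b2
print(b.shape,b2.shape);cv2.imwrite('pics/m11.png',o[:600,:,::-1])
E
```

```text
[0.43035189 0.41831565 0.22000026] [ 5.07702963e-02 -9.98710357e-01  6.08966967e-06]
(185, 349, 3) (175, 349, 3)
```

View pics/m11.png

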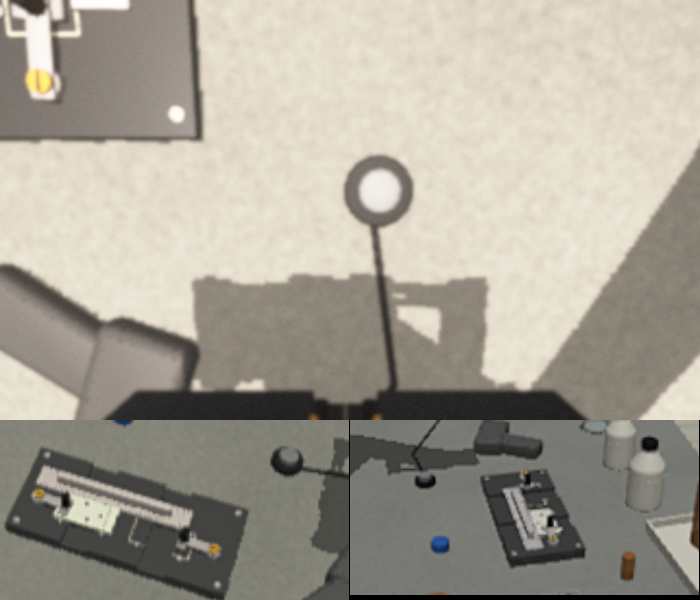

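The composite shows the plate under the clip on the right place, with the rule flush along its near edge. The button's light top is at composite (380,190), which is full px (337,108.6). That was the 14th picture, so I'll work from numbers from here.

```bash
python3 - <<'E'
from h import *
c=cap('wrist');d=cap('scene');e=cap('side')
g=c['pixels'].astype(int)[60:160,290:390];m=(g.min(2)>225).astype(np.uint8)
n,l,st,ce=cv2.connectedComponentsWithStats(m);b=[(int(st[i][4]),(ce[i]+[290,60]).round(1).tolist(),st[i][2:4].tolist()) for i in range(1,n) if st[i][4]>30];print(b)
for z in(.01,.015,.02,.025,.03,.035): print(z,ray(c,337.1,108.6,z)[:2].round(4),ray(d,452,231.5,z)[:2].round(4),ray(e,278.5,159.5,z)[:2].round(4))
print('r top disc mm/px',(ray(c,338,108,.03)-ray(c,337,108,.03))[:2]*1000)
k=d['pixels'][222:246,438:466].astype(int).sum(2)//3
print(k[::1,::2])
E
```

```text
[(263, [335.6, 107.5], [18, 19])]
0.01 [0.4132 0.3426] [0.4114 0.3444] [0.4134 0.3515]
0.015 [0.4135 0.3428] [0.4157 0.3444] [0.4132 0.3427]
0.02 [0.4138 0.3429] [0.4199 0.3445] [0.413  0.3338]
0.025 [0.4141 0.3431] [0.4241 0.3445] [0.4128 0.325 ]
0.03 [0.4144 0.3432] [0.4284 0.3446] [0.4126 0.3162]
0.035 [0.4146 0.3433] [0.4326 0.3446] [0.4124 0.3073]
r top disc mm/px [-0.98762535 -0.05112155]
[[123 124 126 124 124 126 125 125 123 122 124 122 123 125]
 [122 125 125 125 124 123 125 123 121 122 125 123 124 126]
 [124 126 125 126 124 123 127 124 123 123 124 124 124 124]
 [125 124 125 125 124 123 125 124 125 125 122 125 121 121]
 [126 125 123 126 125 122 123 122 125 125 123 125 122 123]
 [125 125 121 126 125  93  89 117 122 124 125 125 125 124]
 [125 125 122 126  95  58 106 116 118 106 127 123 126 123]
 [125 126 127 125  51  72 119 117 118  83 125 122 127 121]
 [122 124 127 126  23  89 121 118 118 105 109 124 125 122]
 [121 124 125 107  23  75 122 118 120 118  76 129 123 122]
 [122 124 125  71  27  60 121 121 121 111  51 128 120 122]
 [123 124 124  49  29  48  92 125 114  77  34 123 120 121]
 [124 122 123  49  29  36  68  93  84  46  37 125 124 124]
 [125 125 125  59  25  32  46  68  59  32  48 130 123 124]
 [126 125 126 109  17  33  32  46  40  29  34  89 108 124]
 [126 124 123 127  28  23  37  33  34  25  38  43  68  88]
 [126 125 121 129  63  16  25  26  20  24 107  80  49  50]
 [124 124 122 127 114  55  18  20  19  69 126 118 111 111]
 [125 123 124 125 128 113  62  49  65 113 126 124 125 126]
 [125 124 124 124 126 127 111 112 114 125 125 121 120 125]
 [122 122 125 125 128 126 125 128 125 124 125 123 121 124]
 [121 121 125 126 128 125 126 127 125 124 123 125 123 123]
 [122 123 125 124 125 122 126 127 123 123 125 124 125 124]
 [123 127 125 124 126 122 127 124 120 123 124 125 127 126]]
```

Request:
{"fn": "servo_tool", "kwargs": {"commands": [[[1, 25, 7, 35, 0, 0, 0], [1, 50, 14, 70, 0, 0, 0], [1, 74.5, 20.5, 105, 0, 0, 0], [1, 74.5, 20.5, 140, 0, 0, 0], [1, 74.5, 20.5, 165, 0, 0, 0]]]}}

```text
time_s: 40.95
tcp_pos: [0.4127, 0.3422, 0.0534]
ee_rot: [[0.051, -0.999, -0.001], [-0.999, -0.051, -0.001], [0.001, 0.001, -1.0]]
wrist_force: [0.0, -0.4, 0.3]
gripper_width: 0.005
gripper_force: 0.0
```

Request:
{"fn": "servo_tool", "kwargs": {"commands": [[[1, 0, 0, 3, 0, 0, 0], [1, 0, 0, 6, 0, 0, 0], [1, 0, 0, 9, 0, 0, 0], [1, 0, 0, 12, 0, 0, 0], [1, 0, 0, 15, 0, 0, 0]]]}}

```text
time_s: 41.45
tcp_pos: [0.4136, 0.3443, 0.0408]
ee_rot: [[0.052, -0.999, 0.001], [-0.999, -0.052, 0.002], [-0.002, -0.001, -1.0]]
wrist_force: [0.4, 0.3, 0.8]
gripper_width: 0.005
gripper_force: 0.0
```

Request:
{"fn": "servo_tool", "kwargs": {"commands": [[[1, 0, 0, 1, 0, 0, 0], [1, 0, 0, 2, 0, 0, 0], [1, 0, 0, 3, 0, 0, 0], [1, 0, 0, 4, 0, 0, 0], [1, 0, 0, 5, 0, 0, 0]]]}}

```text
time_s: 41.95
tcp_pos: [0.4133, 0.3437, 0.035]
ee_rot: [[0.052, -0.999, 0.0], [-0.999, -0.052, 0.0], [-0.0, -0.0, -1.0]]
wrist_force: [-0.6, 0.5, 0.2]
gripper_width: 0.006
gripper_force: 0.0
```

Tip at 24 mm with no contact yet; continuing down.

Request:
{"fn": "servo_tool", "kwargs": {"commands": [[[1, 0, 0, 1, 0, 0, 0], [1, 0, 0, 2, 0, 0, 0], [1, 0, 0, 3, 0, 0, 0], [1, 0, 0, 4, 0, 0, 0], [1, 0, 0, 4, 0, 0, 0]]]}}

```text
time_s: 42.45
tcp_pos: [0.4133, 0.3436, 0.0311]
ee_rot: [[0.052, -0.999, 0.0], [-0.999, -0.052, -0.0], [0.0, -0.0, -1.0]]
wrist_force: [-0.3, -0.6, 3.0]
gripper_width: -0.001
gripper_force: 1.1
```

Request:
{"fn": "servo_tool", "kwargs": {"commands": [[[1, 0, 0, 1, 0, 0, 0], [1, 0, 0, 2, 0, 0, 0], [1, 0, 0, 3, 0, 0, 0], [1, 0, 0, 3, 0, 0, 0], [1, 0, 0, 3, 0, 0, 0]]]}}

```text
time_s: 42.95
tcp_pos: [0.4133, 0.3437, 0.0281]
ee_rot: [[0.052, -0.999, 0.0], [-0.999, -0.052, 0.0], [0.0, -0.0, -1.0]]
wrist_force: [-2.1, -0.5, 4.5]
gripper_width: 0.005
gripper_force: 1.7
```

Request:
{"fn": "servo_tool", "kwargs": {"commands": [[[1, 0, 0, 1, 0, 0, 0], [1, 0, 0, 2, 0, 0, 0], [1, 0, 0, 3, 0, 0, 0], [1, 0, 0, 4, 0, 0, 0], [1, 0, 0, 4, 0, 0, 0]]]}}

```text
time_s: 43.45
tcp_pos: [0.4134, 0.3437, 0.027]
ee_rot: [[0.053, -0.999, 0.001], [-0.999, -0.053, -0.0], [0.0, -0.001, -1.0]]
wrist_force: [-6.8, -3.2, 23.1]
gripper_width: 0.008
gripper_force: 11.7
```

Request:
{"fn": "servo_tool", "kwargs": {"commands": [[[1, 0, 0, -4, 0, 0, 0], [1, 0, 0, -10, 0, 0, 0], [1, 0, 0, -40, 0, 0, 0], [1, 0, 0, -80, 0, 0, 0], [1, 0, 0, -120, 0, 0, 0]]]}}

```text
time_s: 43.95
tcp_pos: [0.413, 0.3433, 0.1445]
ee_rot: [[0.052, -0.999, -0.001], [-0.999, -0.052, -0.001], [0.001, 0.001, -1.0]]
wrist_force: [0.5, 1.2, 0.2]
gripper_width: 0.006
gripper_force: 0.0
```

Request:
{"fn": "servo_tool", "kwargs": {"commands": [[[0.65, 36, -28, 0, 0, 0, 0], [0.65, 72, -56, 0, 0, 0, 0], [0.65, 108, -84, 0, 0, 0, 0], [0.65, 144, -112, 0, 0, 0, 0], [0.65, 172, -134, 0, 0, 0, 0]]]}}

```text
time_s: 44.45
tcp_pos: [0.5572, 0.1769, 0.1434]
ee_rot: [[0.051, -0.999, -0.0], [-0.999, -0.051, -0.0], [0.0, 0.0, -1.0]]
wrist_force: [0.0, -0.1, 0.0]
gripper_width: 0.325
gripper_force: 0.0
```

Request:
{"fn": "servo_tool", "kwargs": {"commands": [[[0.65, 23, -18, 0, 0, 0, 0], [0.65, 23, -18, 0, 0, 0, 0], [0.65, 23, -18, 0, 0, 0, 0], [0.65, 23, -18, 0, 0, 0, 0], [0.65, 23, -18, 0, 0, 0, 0]]]}}

```text
time_s: 44.95
tcp_pos: [0.5746, 0.1577, 0.144]
ee_rot: [[0.053, -0.999, -0.0], [-0.999, -0.053, 0.0], [-0.0, 0.0, -1.0]]
wrist_force: [0.8, -0.9, -0.7]
gripper_width: 0.349
gripper_force: 0.0
```

```bash
python3 - <<'E'
from h import *
s=r.sense();print(s['time_s'],s['tcp_pos'],s['ee_rot'][0],s['gripper_width'])
c=cap('scene')
# rule/plate still there? brightness at expected points
for n,X in(('rule end R',(.580,.065,.024)),('rule end L',(.5706,.25,.024)),('plate',(.61,.15,.025)),('rule bench spot',(.47,-.42,.004))):
    u,v=proj(c,X).round().astype(int);print(n,(u,v),c['pixels'][v,u])
E
```

```text
44.95 [0.57458614 0.15772946 0.14397955] [ 5.34756324e-02 -9.98569135e-01 -1.98821917e-04] 0.3490369217876356
rule end R (np.int64(340), np.int64(240)) [192 183 172]
rule end L (np.int64(404), np.int64(260)) [109 104  98]
plate (np.int64(365), np.int64(258)) [110  99  92]
rule bench spot (np.int64(219), np.int64(172)) [128 126 116]
```

```bash
python3 - <<'E'
from h import *
c=cap('wrist');ex=np.array([.9986,.0523]);ey=np.array([-.0523,.9986]);o=np.array([.6107,.1335])
def prof(x,ys,z=.024):
    return [int(c['pixels'][tuple(proj(c,np.r_[o+x*ex+y*ey,z]).round().astype(int)[::-1])].mean()) for y in ys]
print('across, y=-50:',[(int(x*1000),prof(x,[-.05])[0]) for x in np.arange(-.06,-.008,.003)])
print('across, y=0:',[(int(x*1000),prof(x,[0])[0]) for x in np.arange(-.06,.0,.003)])
print('along x=-45:',[(int(y*1000),prof(-.045,[y])[0]) for y in np.arange(-.09,-.06,.003)])
E
```

```text
across, y=-50: [(-60, 142), (-56, 142), (-53, 146), (-50, 158), (-47, 239), (-44, 249), (-41, 248), (-38, 228), (-35, 214), (-32, 218), (-29, 234), (-26, 250), (-23, 249), (-20, 240), (-17, 149), (-14, 144), (-11, 142), (-8, 143)]
across, y=0: [(-60, 58), (-56, 60), (-53, 62), (-50, 107), (-47, 243), (-44, 246), (-41, 240), (-38, 228), (-35, 243), (-32, 244), (-29, 192), (-26, 161), (-23, 220), (-20, 233), (-17, 250), (-14, 251), (-11, 207), (-8, 180), (-5, 183), (-2, 183)]
along x=-45: [(-90, 150), (-87, 138), (-83, 139), (-80, 137), (-77, 139), (-74, 239), (-71, 249), (-68, 249), (-65, 234), (-62, 249)]
```

Nothing was knocked: the rule is where I left it. Picking it up.

Request:
{"fn": "servo_tool", "kwargs": {"commands": [[[0.65, 0, 0, 30, 0, 0, 0], [0.65, 0, 0, 60, 0, 0, 0], [0.65, 0, 0, 80, 0, 0, 0], [0.65, 0, 0, 93, 0, 0, 0], [0.65, 0, 0, 93, 0, 0, 0]]]}}

```text
time_s: 45.55
tcp_pos: [0.574, 0.1567, 0.0494]
ee_rot: [[0.052, -0.999, -0.003], [-0.999, -0.052, -0.002], [0.002, 0.003, -1.0]]
wrist_force: [-0.4, -0.5, 0.2]
gripper_width: 0.353
gripper_force: 0.0
```

Request:
{"fn": "servo_tool", "kwargs": {"commands": [[[0.65, 0, 0, 4, 0, 0, 0], [0.65, 0, 0, 9, 0, 0, 0], [0.65, 0, 0, 9, 0, 0, 0], [1, 0, 0, 9, 0, 0, 0], [1, 0, 0, 9, 0, 0, 0]]]}}

```text
time_s: 46.05
tcp_pos: [0.5755, 0.1569, 0.0425]
ee_rot: [[0.052, -0.999, 0.001], [-0.999, -0.052, 0.0], [-0.0, -0.001, -1.0]]
wrist_force: [0.2, -0.4, 0.5]
gripper_width: 0.244
gripper_force: 0.0
```

Request:
{"fn": "servo_tool", "kwargs": {"commands": [[[1, 0, 0, 9, 0, 0, 0], [1, 0, 0, 0, 0, 0, 0], [1, 0, 0, 0, 0, 0, 0], [1, 0, 2, -1, 0, 0, 0], [1, 0, 5, -1, 0, 0, 0]]]}}

```text
time_s: 46.55
tcp_pos: [0.5698, 0.1563, 0.0424]
ee_rot: [[0.052, -0.999, -0.001], [-0.999, -0.052, -0.0], [0.0, 0.001, -1.0]]
wrist_force: [0.0, -0.3, -1.0]
gripper_width: 0.11
gripper_force: 29.9
```

Request:
{"fn": "servo_tool", "kwargs": {"commands": [[[1, 0, 0, -15, 0, 0, 0], [1, 0, 0, -40, 0, 0, 0], [1, 0, 0, -70, 0, 0, 0], [1, 0, 0, -90, 0, 0, 0], [1, 0, 0, -100, 0, 0, 0]]]}}

```text
time_s: 47.05
tcp_pos: [0.5706, 0.1568, 0.1446]
ee_rot: [[0.052, -0.999, 0.002], [-0.999, -0.052, 0.001], [-0.001, -0.002, -1.0]]
wrist_force: [0.0, -0.2, -1.0]
gripper_width: 0.114
gripper_force: 29.9
```

Request:
{"fn": "servo_tool", "kwargs": {"commands": [[[1, 0, 0, 0, 0, 0, 0.1], [1, 0, 0, 0, 0, 0, 0.2], [1, 0, 0, 0, 0, 0, 0.3], [1, 0, 0, 0, 0, 0, 0.4], [1, 0, 0, 0, 0, 0, 0.5]]]}}

```text
time_s: 47.55
tcp_pos: [0.5694, 0.1562, 0.1416]
ee_rot: [[-0.437, -0.899, -0.002], [-0.899, 0.437, -0.001], [0.002, 0.002, -1.0]]
wrist_force: [0.9, -0.6, -1.0]
gripper_width: 0.112
gripper_force: 29.9
```

Request:
{"fn": "servo_tool", "kwargs": {"commands": [[[1, 0, 0, 0, 0, 0, 0.12], [1, 0, 0, 0, 0, 0, 0.24], [1, 0, 0, 0, 0, 0, 0.36], [1, 0, 0, 0, 0, 0, 0.48], [1, 0, 0, 0, 0, 0, 0.6]]]}}

```text
time_s: 48.05
tcp_pos: [0.5693, 0.1562, 0.1415]
ee_rot: [[-0.869, -0.495, -0.003], [-0.495, 0.869, -0.001], [0.003, 0.0, -1.0]]
wrist_force: [0.1, -0.3, -0.7]
gripper_width: 0.108
gripper_force: 29.9
```

Request:
{"fn": "servo_tool", "kwargs": {"commands": [[[1, 0, 0, 0, 0, 0, 0.12], [1, 0, 0, 0, 0, 0, 0.24], [1, 0, 0, 0, 0, 0, 0.36], [1, 0, 0, 0, 0, 0, 0.48], [1, 0, 0, 0, 0, 0, 0.569]]]}}

```text
time_s: 48.55
tcp_pos: [0.5693, 0.1562, 0.1416]
ee_rot: [[-0.999, 0.051, -0.003], [0.051, 0.999, -0.001], [0.002, -0.001, -1.0]]
wrist_force: [0.2, 0.2, -0.5]
gripper_width: 0.113
gripper_force: 29.9
```

Request:
{"fn": "servo_tool", "kwargs": {"commands": [[[1, 2, -38, 0, 0, 0, 0], [1, 3, -76, 0, 0, 0, 0], [1, 5, -114, 0, 0, 0, 0], [1, 6, -152, 0, 0, 0, 0], [1, 7, -190, 0, 0, 0, 0]]]}}

```text
time_s: 49.05
tcp_pos: [0.5533, -0.0343, 0.1418]
ee_rot: [[-0.999, 0.046, -0.002], [0.046, 0.999, -0.0], [0.002, -0.0, -1.0]]
wrist_force: [0.8, 0.6, -0.2]
gripper_width: 0.114
gripper_force: 29.9
```

Request:
{"fn": "servo_tool", "kwargs": {"commands": [[[1, 2, -38, 0, 0, 0, 0], [1, 3, -76, 0, 0, 0, 0], [1, 5, -114, 0, 0, 0, 0], [1, 6, -152, 0, 0, 0, 0], [1, 7, -190, 0, 0, 0, 0]]]}}

```text
time_s: 49.55
tcp_pos: [0.5376, -0.2237, 0.1418]
ee_rot: [[-0.999, 0.046, -0.002], [0.046, 0.999, 0.001], [0.002, 0.001, -1.0]]
wrist_force: [0.9, -0.4, -0.9]
gripper_width: 0.113
gripper_force: 29.9
```

Request:
{"fn": "servo_tool", "kwargs": {"commands": [[[1, 2, -38, 0, 0, 0, 0], [1, 3, -76, 0, 0, 0, 0], [1, 5, -114, 0, 0, 0, 0], [1, 6, -152, 0, 0, 0, 0], [1, 7, -193, 0, 0, 0, 0]]]}}

```text
time_s: 50.05
tcp_pos: [0.5219, -0.4157, 0.1415]
ee_rot: [[-0.999, 0.046, -0.002], [0.046, 0.999, 0.002], [0.002, 0.002, -1.0]]
wrist_force: [1.1, 0.8, -0.5]
gripper_width: 0.109
gripper_force: 29.9
```

Request:
{"fn": "servo_tool", "kwargs": {"commands": [[[1, 0, 0, 30, 0, 0, 0], [1, 0, 0, 55, 0, 0, 0], [1, 0, 0, 75, 0, 0, 0], [1, 0, 0, 90, 0, 0, 0], [1, 0, 0, 100, 0, 0, 0]]]}}

```text
time_s: 50.55
tcp_pos: [0.5219, -0.4143, 0.0407]
ee_rot: [[-0.999, 0.046, -0.003], [0.046, 0.999, 0.002], [0.003, 0.001, -1.0]]
wrist_force: [-0.2, 0.3, -0.8]
gripper_width: 0.114
gripper_force: 29.9
```

Request:
{"fn": "servo_tool", "kwargs": {"commands": [[[1, 0, 0, 5, 0, 0, 0], [1, 0, 0, 10, 0, 0, 0], [1, 0, 0, 14, 0, 0, 0], [1, 0, 0, 16, 0, 0, 0], [1, 0, 0, 16, 0, 0, 0]]]}}

```text
time_s: 51.05
tcp_pos: [0.5229, -0.4149, 0.0272]
ee_rot: [[-0.999, 0.046, 0.0], [0.046, 0.999, -0.0], [-0.0, -0.0, -1.0]]
wrist_force: [1.1, -0.4, -0.7]
gripper_width: 0.11
gripper_force: 29.9
```

Request:
{"fn": "servo_tool", "kwargs": {"commands": [[[1, 0, 0, 1.5, 0, 0, 0], [1, 0, 0, 3, 0, 0, 0], [1, 0, 0, 4.5, 0, 0, 0], [1, 0, 0, 5.5, 0, 0, 0], [1, 0, 0, 5.5, 0, 0, 0]]]}}

```text
time_s: 51.55
tcp_pos: [0.5226, -0.4148, 0.0213]
ee_rot: [[-0.999, 0.046, -0.0], [0.046, 0.999, 0.0], [0.0, 0.0, -1.0]]
wrist_force: [0.0, 0.1, -1.3]
gripper_width: 0.112
gripper_force: 29.9
```

Request:
{"fn": "servo_tool", "kwargs": {"commands": [[[1, 0, 0, 0.3, 0, 0, 0], [1, 0, 0, 0.6, 0, 0, 0], [1, 0, 0, 0.6, 0, 0, 0], [1, 0, 0, 0.6, 0, 0, 0], [1, 0, 0, 0.6, 0, 0, 0]]]}}

```text
time_s: 52.05
tcp_pos: [0.5228, -0.4149, 0.021]
ee_rot: [[-0.999, 0.046, 0.0], [0.046, 0.999, -0.0], [-0.0, -0.0, -1.0]]
wrist_force: [-1.0, 0.1, -0.3]
gripper_width: 0.111
gripper_force: 29.9
```

Request:
{"fn": "servo_tool", "kwargs": {"commands": [[[1, 0, 0, 0.5, 0, 0, 0], [1, 0, 0, 0.7, 0, 0, 0], [0.75, 0, 0, 0.7, 0, 0, 0], [0.75, 0, 0, 0.7, 0, 0, 0], [0.75, 0, 0, 0.7, 0, 0, 0]]]}}

```text
time_s: 52.55
tcp_pos: [0.5229, -0.415, 0.0204]
ee_rot: [[-0.999, 0.046, 0.0], [0.046, 0.999, -0.0], [-0.0, -0.0, -1.0]]
wrist_force: [-0.4, 0.8, -0.3]
gripper_width: 0.233
gripper_force: 0.0
```

Request:
{"fn": "servo_tool", "kwargs": {"commands": [[[0.65, 0, 0, 0, 0, 0, 0], [0.65, 0, 0, -15, 0, 0, 0], [0.65, 0, 0, -50, 0, 0, 0], [0.65, 0, 0, -90, 0, 0, 0], [0.65, 0, 0, -130, 0, 0, 0]]]}}

```text
time_s: 53.05
tcp_pos: [0.5227, -0.415, 0.1528]
ee_rot: [[-0.999, 0.046, 0.0], [0.046, 0.999, -0.001], [-0.0, -0.001, -1.0]]
wrist_force: [1.1, -0.4, 0.5]
gripper_width: 0.348
gripper_force: 0.0
```

Request:
{"fn": "servo_tool", "kwargs": {"commands": [[[0.65, -4, 35, 0, 0, 0, 0], [0.65, -8, 70, 0, 0, 0, 0], [0.65, -12, 105, 0, 0, 0, 0], [0.65, -16, 140, 0, 0, 0, 0], [0.65, -21, 175, 0, 0, 0, 0]]]}}

```text
time_s: 53.55
tcp_pos: [0.552, -0.2398, 0.1518]
ee_rot: [[-0.999, 0.046, 0.002], [0.046, 0.999, -0.0], [-0.002, -0.0, -1.0]]
wrist_force: [0.4, 0.2, 0.1]
gripper_width: 0.353
gripper_force: 0.0
```

Request:
{"fn": "servo_tool", "kwargs": {"commands": [[[0.65, -4, 35, 0, 0, 0, 0], [0.65, -8, 70, 0, 0, 0, 0], [0.65, -12, 105, 0, 0, 0, 0], [0.65, -16, 140, 0, 0, 0, 0], [0.65, -21, 175, 0, 0, 0, 0]]]}}

```text
time_s: 54.05
tcp_pos: [0.5812, -0.0658, 0.1518]
ee_rot: [[-0.999, 0.046, 0.002], [0.046, 0.999, 0.0], [-0.002, 0.0, -1.0]]
wrist_force: [1.1, 1.1, 0.3]
gripper_width: 0.35
gripper_force: 0.0
```

Request:
{"fn": "servo_tool", "kwargs": {"commands": [[[0.65, -4, 35, 0, 0, 0, -0.02], [0.65, -8, 70, 0, 0, 0, -0.04], [0.65, -12, 105, 0, 0, 0, -0.06], [0.65, -16, 140, 0, 0, 0, -0.08], [0.65, -21, 176, 0, 0, 0, -0.1]]]}}

```text
time_s: 54.55
tcp_pos: [0.6102, 0.1091, 0.1518]
ee_rot: [[-0.998, -0.055, 0.002], [-0.055, 0.998, 0.0], [-0.002, 0.0, -1.0]]
wrist_force: [0.7, -0.3, 0.1]
gripper_width: 0.351
gripper_force: 0.0
```

Request:
{"fn": "servo_tool", "kwargs": {"commands": [[[0.65, 0, 0, 0, 0, 0, 0], [0.65, 0, 0, 0, 0, 0, 0], [0.65, 0, 0, 0, 0, 0, 0], [0.65, 0, 0, 0, 0, 0, 0], [0.65, 0, 0, 0, 0, 0, 0]]]}}

```text
time_s: 55.05
tcp_pos: [0.6099, 0.1066, 0.1505]
ee_rot: [[-0.999, -0.052, 0.0], [-0.052, 0.999, 0.0], [-0.0, 0.0, -1.0]]
wrist_force: [-0.3, -0.1, 0.3]
gripper_width: 0.35
gripper_force: 0.0
```

```bash
python3 - <<'E'
from h import *
s=r.sense();print(s['time_s'],s['tcp_pos'],s['ee_rot'][0],s['gripper_width'])
c=cap('wrist','w13.png')
# left/right knob & pivots: look for yellow screws and dark knobs
d=cap('scene','s13.png');g=d['pixels'].astype(int)
m=((g[:,:,0]-g[:,:,2]>70)&(g[:,:,1]>90)).astype(np.uint8);m[:225]=0;m[300:]=0;m[:,:325]=0;m[:,435:]=0
n,l,st,ce=cv2.connectedComponentsWithStats(m);print('screws',[(int(st[i][4]),ce[i].round(1)) for i in range(1,n) if st[i][4]>3])
# rule on bench: bright, neutral pixels there
q=g[150:215,180:245];m=(q.min(2)>150).astype(np.uint8);k=max(cv2.findContours(m,0,2)[0],key=cv2.contourArea)
(b,sz,an)=cv2.minAreaRect(k);print('rule rect',np.array(b)+[180,150],sz,an,ray(d,b[0]+180,b[1]+150,.004))
E
```

```text
55.05 [0.60991533 0.10662403 0.15049447] [-9.98629437e-01 -5.23377639e-02  7.23793496e-05] 0.3504410793322146
screws [(14, array([417.7, 273.5]))]
rule rect [236.5 209. ] (15.0, 10.0) 0.0 [ 0.58635364 -0.27933117  0.004     ]
```

Request:
{"fn": "servo_tool", "kwargs": {"commands": [[[0.65, 0, 0, 30, 0, 0, 0], [0.65, 0, 0, 60, 0, 0, 0], [0.65, 0, 0, 85, 0, 0, 0], [0.65, 0, 0, 103, 0, 0, 0], [0.65, 0, 0, 103, 0, 0, 0]]]}}

```text
time_s: 55.65
tcp_pos: [0.608, 0.1065, 0.0443]
ee_rot: [[-0.999, -0.053, -0.006], [-0.053, 0.999, -0.002], [0.006, -0.002, -1.0]]
wrist_force: [0.1, 0.1, -0.0]
gripper_width: 0.356
gripper_force: 0.0
```

Request:
{"fn": "servo_tool", "kwargs": {"commands": [[[1, 0, 0, 0, 0, 0, 0], [1, 0, 0, 0, 0, 0, 0], [1, 0, 0, 0, 0, 0, 0], [1, 0, 0, -4, 0, 0, 0], [1, 0, 0, -6, 0, 0, 0]]]}}

```text
time_s: 56.15
tcp_pos: [0.6077, 0.1052, 0.0507]
ee_rot: [[-0.999, -0.052, -0.006], [-0.052, 0.999, -0.002], [0.006, -0.002, -1.0]]
wrist_force: [3.9, -6.3, -16.1]
gripper_width: 0.127
gripper_force: 29.9
```

Request:
{"fn": "servo_tool", "kwargs": {"commands": [[[1, 7.5, -1, 0, 0, 0, 0], [1, 14.5, -3.7, 0, 0, 0, 0], [1, 21, -7.7, 0, 0, 0, 0], [1, 26.5, -13, 0, 0, 0, 0], [1, 31, -19, 0, 0, 0, 0]]]}}

```text
time_s: 56.65
tcp_pos: [0.5791, 0.0905, 0.0536]
ee_rot: [[-0.999, -0.054, 0.0], [-0.054, 0.999, 0.005], [-0.0, 0.005, -1.0]]
wrist_force: [-10.1, 16.0, 3.9]
gripper_width: 0.119
gripper_force: 30.1
```

Request:
{"fn": "servo_tool", "kwargs": {"commands": [[[1, 3, -7, 2, 0, 0, 0], [1, 4.7, -14, 4, 0, 0, 0], [1, 4.9, -22, 6, 0, 0, 0], [1, 3.5, -29.4, 7, 0, 0, 0], [1, 0.7, -36.4, 7, 0, 0, 0]]]}}

```text
time_s: 57.15
tcp_pos: [0.5686, 0.0457, 0.0451]
ee_rot: [[-0.998, -0.051, -0.028], [-0.051, 0.999, -0.009], [0.028, -0.007, -1.0]]
wrist_force: [-16.0, -8.0, 8.6]
gripper_width: 0.014
gripper_force: 8.6
```

Request:
{"fn": "servo_tool", "kwargs": {"commands": [[[1, -1.5, -2.5, 0, 0, 0, 0], [1, -1.5, -2.5, 0, 0, 0, 0], [1, -1.5, -2.5, 0, 0, 0, 0], [1, -1.5, -2.5, 0, 0, 0, 0], [1, -1.5, -2.5, 0, 0, 0, 0]]]}}

```text
time_s: 57.65
tcp_pos: [0.573, 0.0426, 0.0448]
ee_rot: [[-0.998, -0.05, -0.023], [-0.05, 0.999, -0.008], [0.023, -0.007, -1.0]]
wrist_force: [-13.6, -11.7, 6.1]
gripper_width: 0.006
gripper_force: 8.2
```

The grip lost the knob. Lifting to see where the clip is.

Request:
{"fn": "servo_tool", "kwargs": {"commands": [[[1, 3, 0, 0, 0, 0, 0], [1, 3, 0, -15, 0, 0, 0], [1, 3, 0, -40, 0, 0, 0], [1, 3, 0, -80, 0, 0, 0], [1, 3, 0, -120, 0, 0, 0]]]}}

```text
time_s: 58.15
tcp_pos: [0.5797, 0.0479, 0.1681]
ee_rot: [[-0.999, -0.054, 0.0], [-0.054, 0.999, 0.0], [-0.0, 0.0, -1.0]]
wrist_force: [0.5, -0.5, 0.3]
gripper_width: 0.009
gripper_force: 0.0
```

Request:
{"fn": "servo_tool", "kwargs": {"commands": [[[1, -20, 0, -10, 0, 0, 0], [1, -40, 0, -20, 0, 0, 0], [1, -60, 0, -30, 0, 0, 0], [1, -60, 0, -30, 0, 0, 0], [1, -60, 0, -30, 0, 0, 0]]]}}

```text
time_s: 58.65
tcp_pos: [0.6394, 0.0513, 0.1963]
ee_rot: [[-0.999, -0.053, -0.0], [-0.053, 0.999, 0.001], [0.0, 0.001, -1.0]]
wrist_force: [-0.7, -0.8, -0.2]
gripper_width: 0.009
gripper_force: 0.0
```

```bash
python3 - <<'E'
from h import *
s=r.sense();print(s['time_s'],s['tcp_pos'],s['ee_rot'][0],s['wrist_force'])
c=cap('wrist','w14.png');g=c['pixels'].astype(int);ex=np.array([.9986,.0523]);ey=np.array([-.0523,.9986]);w=np.array([.6133,.0697])
m=((g[:,:,0]-g[:,:,2]>60)&(g[:,:,1]>80)).astype(np.uint8);m[225:]=0
n,l,st,ce=cv2.connectedComponentsWithStats(m);
for i in range(1,n):
    if 20<st[i][4]<800: print('yel',st[i][4],ce[i].round(1),ray(c,*ce[i],.031)[:2].round(4))
print('pivot px',proj(c,np.r_[w,.031]))
# darkness of expected knob (z=.045) vs theta
print([(round(th,1),int(g[tuple(proj(c,np.r_[w-.038*np.sin(th)*ex+.038*np.cos(th)*ey,.047]).round().astype(int)[::-1])].mean())) for th in np.arange(-.1,2.6,.1)])
# blade brightness at 20mm radius
print([(round(th,1),int(g[tuple(proj(c,np.r_[w-.02*np.sin(th)*ex+.02*np.cos(th)*ey,.029]).round().astype(int)[::-1])].mean())) for th in np.arange(-.1,2.6,.1)])
# plate: bright mask box on bed
o=np.array([.6107,.1335])
for y in(-.03,0.02):print('plate across y',y,[(int(x*1000),int(g[tuple(proj(c,np.r_[o+x*ex+y*ey,.025]).round().astype(int)[::-1])].mean())) for x in np.arange(-.03,.03,.003)])
print('along',[(int(y*1000),int(g[tuple(proj(c,np.r_[o+y*ey,.025]).round().astype(int)[::-1])].mean())) for y in np.arange(-.05,.05,.003)])
E
```

```text
58.65 [0.6393941  0.05126643 0.19633038] [-9.98577365e-01 -5.33218735e-02 -1.57372118e-04] [-0.72034485 -0.79677271 -0.24359162]
yel 138 [337.1 161.7] [0.6134 0.0694]
yel 175 [574.8 162.6] [0.6021 0.2962]
pivot px [337.40482135 161.59562503]
[(np.float64(-0.1), 205), (np.float64(0.0), 205), (np.float64(0.1), 204), (np.float64(0.2), 206), (np.float64(0.3), 205), (np.float64(0.4), 205), (np.float64(0.5), 207), (np.float64(0.6), 151), (np.float64(0.7), 139), (np.float64(0.8), 141), (np.float64(0.9), 146), (np.float64(1.0), 144), (np.float64(1.1), 145), (np.float64(1.2), 148), (np.float64(1.3), 153), (np.float64(1.4), 153), (np.float64(1.5), 157), (np.float64(1.6), 158), (np.float64(1.7), 159), (np.float64(1.8), 163), (np.float64(1.9), 159), (np.float64(2.0), 203), (np.float64(2.1), 228), (np.float64(2.2), 123), (np.float64(2.3), 89), (np.float64(2.4), 90), (np.float64(2.5), 144)]
[(np.float64(-0.1), 59), (np.float64(0.0), 61), (np.float64(0.1), 60), (np.float64(0.2), 60), (np.float64(0.3), 60), (np.float64(0.4), 62), (np.float64(0.5), 61), (np.float64(0.6), 63), (np.float64(0.7), 64), (
[... 594 characters left out ...]
207), (8, 206), (11, 207), (14, 206), (17, 172), (20, 128), (23, 79), (26, 55)]
plate across y 0.02 [(-30, 58), (-27, 52), (-24, 56), (-21, 114), (-18, 202), (-15, 204), (-12, 205), (-9, 206), (-6, 202), (-3, 178), (0, 112), (2, 199), (5, 202), (8, 203), (11, 205), (14, 203), (17, 162), (20, 58), (23, 52), (26, 49)]
along [(-50, 61), (-47, 60), (-44, 62), (-40, 79), (-37, 174), (-34, 205), (-31, 206), (-28, 205), (-25, 205), (-22, 205), (-19, 204), (-16, 206), (-13, 206), (-10, 203), (-7, 201), (-4, 205), (-1, 203), (1, 205), (4, 205), (7, 206), (10, 204), (13, 206), (16, 174), (19, 95), (22, 182), (25, 198), (28, 198), (31, 203), (34, 203), (37, 139), (40, 49), (43, 46), (46, 52), (49, 52)]
```

The right clip is at about 2.3 rad, clear of its place, and the plate is unmoved. Now the left clip.

Request:
{"fn": "servo_tool", "kwargs": {"commands": [[[0.65, 5, 42, 10, 0, 0, 0], [0.65, 11, 84, 30, 0, 0, 0], [0.65, 16, 126, 50, 0, 0, 0], [0.65, 21, 168, 70, 0, 0, 0], [0.65, 26.7, 208, 90, 0, 0, 0]]]}}

```text
time_s: 59.2
tcp_pos: [0.6004, 0.2587, 0.1054]
ee_rot: [[-0.999, -0.054, -0.001], [-0.054, 0.999, -0.0], [0.001, -0.0, -1.0]]
wrist_force: [0.4, 0.2, -0.1]
gripper_width: 0.32
gripper_force: 0.0
```

Request:
{"fn": "servo_tool", "kwargs": {"commands": [[[0.65, 0, 0, 15, 0, 0, 0], [0.65, 0, 0, 30, 0, 0, 0], [0.65, 0, 0, 45, 0, 0, 0], [0.65, 0, 0, 58, 0, 0, 0], [0.65, 0, 0, 61, 0, 0, 0]]]}}

```text
time_s: 59.7
tcp_pos: [0.6008, 0.2564, 0.0433]
ee_rot: [[-0.999, -0.053, -0.003], [-0.053, 0.999, -0.002], [0.003, -0.002, -1.0]]
wrist_force: [-0.5, -0.6, -0.1]
gripper_width: 0.348
gripper_force: 0.0
```

Request:
{"fn": "servo_tool", "kwargs": {"commands": [[[1, 0, 0, 0, 0, 0, 0], [1, 0, 0, 0, 0, 0, 0], [1, 0, 0, 0, 0, 0, 0], [1, 0, 0, 0, 0, 0, 0], [1, 0, 0, 0, 0, 0, 0]]]}}

```text
time_s: 60.2
tcp_pos: [0.6025, 0.2571, 0.0461]
ee_rot: [[-0.999, -0.054, 0.001], [-0.054, 0.999, -0.0], [-0.001, -0.0, -1.0]]
wrist_force: [0.3, -2.5, 2.0]
gripper_width: 0.122
gripper_force: 30.0
```

Request:
{"fn": "servo_tool", "kwargs": {"commands": [[[1, 7.5, 1, 0, 0, 0, 0], [1, 14.5, 3.7, 0, 0, 0, 0], [1, 21, 7.7, 0, 0, 0, 0], [1, 26.5, 13, 0, 0, 0, 0], [1, 31, 19, 0, 0, 0, 0]]]}}

```text
time_s: 60.7
tcp_pos: [0.5682, 0.271, 0.0457]
ee_rot: [[-0.999, -0.052, -0.005], [-0.052, 0.999, -0.007], [0.006, -0.006, -1.0]]
wrist_force: [-2.3, -10.3, 8.0]
gripper_width: 0.122
gripper_force: 30.0
```

Request:
{"fn": "servo_tool", "kwargs": {"commands": [[[1, 3, 7, 0, 0, 0, 0], [1, 4.7, 14, 0, 0, 0, 0], [1, 4.9, 22, 0, 0, 0, 0], [1, 3.5, 29.4, 0, 0, 0, 0], [1, 0.7, 36.4, 0, 0, 0, 0]]]}}

```text
time_s: 61.2
tcp_pos: [0.5641, 0.3081, 0.0451]
ee_rot: [[-0.999, -0.052, -0.008], [-0.052, 0.999, -0.006], [0.008, -0.006, -1.0]]
wrist_force: [-7.6, -5.9, 6.6]
gripper_width: 0.123
gripper_force: 30.0
```

Request:
{"fn": "servo_tool", "kwargs": {"commands": [[[1, -2, 3, 0, 0, 0, 0], [1, -4, 6, 0, 0, 0, 0], [1, -4, 6, 0, 0, 0, 0], [1, -4, 6, 0, 0, 0, 0], [1, -4, 6, 0, 0, 0, 0]]]}}

```text
time_s: 61.7
tcp_pos: [0.5686, 0.3154, 0.0451]
ee_rot: [[-0.999, -0.052, -0.005], [-0.052, 0.999, -0.004], [0.006, -0.004, -1.0]]
wrist_force: [-4.3, -4.3, 4.7]
gripper_width: 0.123
gripper_force: 30.0
```

Request:
{"fn": "servo_tool", "kwargs": {"commands": [[[0.65, 0, 0, 0, 0, 0, 0], [0.65, 0, 0, 0, 0, 0, 0], [0.65, 0, 0, -20, 0, 0, 0], [0.65, 0, 0, -60, 0, 0, 0], [0.65, 0, 0, -100, 0, 0, 0]]]}}

```text
time_s: 62.2
tcp_pos: [0.5709, 0.3177, 0.1456]
ee_rot: [[-0.999, -0.054, -0.001], [-0.054, 0.999, -0.0], [0.001, -0.0, -1.0]]
wrist_force: [0.6, -0.8, 0.4]
gripper_width: 0.347
gripper_force: 0.0
```

Request:
{"fn": "servo_tool", "kwargs": {"commands": [[[0.4, -6, -37, 0, 0, 0, -0.1], [0.4, -13, -74, 0, 0, 0, -0.2], [0.4, -20, -111, 0, 0, 0, -0.3], [0.4, -26, -148, 0, 0, 0, -0.4], [0.4, -32, -184, 0, 0, 0, -0.5]]]}}

```text
time_s: 62.7
tcp_pos: [0.6135, 0.1345, 0.1454]
ee_rot: [[-0.848, -0.53, 0.001], [-0.53, 0.848, 0.001], [-0.002, 0.0, -1.0]]
wrist_force: [0.2, -0.1, -0.0]
gripper_width: 0.59
gripper_force: 0.0
```

Request:
{"fn": "servo_tool", "kwargs": {"commands": [[[0.4, 0, 0, 0, 0, 0, -0.12], [0.4, 0, 0, 0, 0, 0, -0.24], [0.4, 0, 0, 0, 0, 0, -0.36], [0.4, 0, 0, 0, 0, 0, -0.48], [0.4, 0, 0, 0, 0, 0, -0.6]]]}}

```text
time_s: 63.2
tcp_pos: [0.6133, 0.1358, 0.1452]
ee_rot: [[-0.4, -0.916, 0.001], [-0.916, 0.4, 0.001], [-0.001, -0.001, -1.0]]
wrist_force: [0.2, 0.8, 0.2]
gripper_width: 0.601
gripper_force: 0.0
```

Request:
{"fn": "servo_tool", "kwargs": {"commands": [[[0.4, 0, 0, 0, 0, 0, -0.12], [0.4, 0, 0, 0, 0, 0, -0.24], [0.4, 0, 0, 0, 0, 0, -0.36], [0.4, 0, 0, 0, 0, 0, -0.47], [0.4, 0, 0, 0, 0, 0, -0.47]]]}}

```text
time_s: 63.7
tcp_pos: [0.6133, 0.1359, 0.1453]
ee_rot: [[0.053, -0.999, 0.001], [-0.999, -0.053, 0.001], [-0.001, -0.001, -1.0]]
wrist_force: [0.1, -0.6, 0.4]
gripper_width: 0.599
gripper_force: 0.0
```

Request:
{"fn": "servo_tool", "kwargs": {"commands": [[[0.4, 0, 0, 0, 0, 0, 0], [0.4, 0, 0, 0, 0, 0, 0], [0.4, 0, 0, 0, 0, 0, 0], [0.4, 0, 0, 0, 0, 0, 0], [0.4, 0, 0, 0, 0, 0, 0]]]}}

```text
time_s: 64.2
tcp_pos: [0.6129, 0.1353, 0.1453]
ee_rot: [[0.053, -0.999, 0.0], [-0.999, -0.053, 0.0], [-0.0, -0.0, -1.0]]
wrist_force: [0.6, 0.7, 0.3]
gripper_width: 0.599
gripper_force: 0.0
```

```bash
python3 - <<'E'
from h import *
s=r.sense();print(s['time_s'],s['tcp_pos'],s['ee_rot'][0],s['gripper_width'])
T=np.array([.6107,.1335,.0278]);print('shift',s['ee_rot'].T@(T-s['tcp_pos'])*1000)
E
```

```text
64.2 [0.61293307 0.13534426 0.14526359] [ 5.25658247e-02 -9.98617457e-01  9.78464081e-05] 0.5992469443445249
shift [  1.7349411    2.33899726 117.46319135]
```

Request:
{"fn": "servo_tool", "kwargs": {"commands": [[[0.4, 1.7, 2.3, 30, 0, 0, 0], [0.4, 1.7, 2.3, 60, 0, 0, 0], [0.4, 1.7, 2.3, 85, 0, 0, 0], [0.4, 1.7, 2.3, 100, 0, 0, 0], [0.4, 1.7, 2.3, 108, 0, 0, 0]]]}}

```text
time_s: 64.7
tcp_pos: [0.6099, 0.1331, 0.0355]
ee_rot: [[0.053, -0.999, -0.003], [-0.999, -0.053, -0.001], [0.001, 0.003, -1.0]]
wrist_force: [-0.4, 0.3, 0.3]
gripper_width: 0.597
gripper_force: 0.0
```

Request:
{"fn": "servo_tool", "kwargs": {"commands": [[[0.4, 0, 0, 4, 0, 0, 0], [0.4, 0, 0, 7, 0, 0, 0], [0.4, 0, 0, 9, 0, 0, 0], [0.4, 0, 0, 9, 0, 0, 0], [0.4, 0, 0, 9, 0, 0, 0]]]}}

```text
time_s: 65.2
tcp_pos: [0.611, 0.1337, 0.0289]
ee_rot: [[0.053, -0.999, 0.001], [-0.999, -0.053, 0.0], [-0.0, -0.001, -1.0]]
wrist_force: [-1.0, 0.9, 0.5]
gripper_width: 0.6
gripper_force: 0.0
```

Request:
{"fn": "servo_tool", "kwargs": {"commands": [[[1, 0, 0, 0, 0, 0, 0], [1, 0, 0, 0, 0, 0, 0], [1, 0, 0, 0, 0, 0, 0], [1, 0, 0, 0, 0, 0, 0], [1, 0, 0, 0, 0, 0, 0]]]}}

```text
time_s: 65.7
tcp_pos: [0.6103, 0.1335, 0.0284]
ee_rot: [[0.053, -0.999, -0.001], [-0.999, -0.053, -0.0], [0.0, 0.001, -1.0]]
wrist_force: [-2.8, 1.0, 3.2]
gripper_width: 0.431
gripper_force: 30.0
```

Request:
{"fn": "servo_tool", "kwargs": {"commands": [[[1, 0, 1, -5, 0, 0, 0], [1, 0, 1, -25, 0, 0, 0], [1, 0, 1, -55, 0, 0, 0], [1, 0, 1, -85, 0, 0, 0], [1, 0, 1, -110, 0, 0, 0]]]}}

```text
time_s: 66.2
tcp_pos: [0.6103, 0.1336, 0.1402]
ee_rot: [[0.053, -0.999, 0.002], [-0.999, -0.053, 0.001], [-0.001, -0.002, -1.0]]
wrist_force: [-0.7, -0.0, -1.2]
gripper_width: 0.427
gripper_force: 30.0
```

Request:
{"fn": "servo_tool", "kwargs": {"commands": [[[1, 0, 0, 0, 0, 0, 0.1], [1, 0, 0, 0, 0, 0, 0.2], [1, 0, 0, 0, 0, 0, 0.3], [1, 0, 0, 0, 0, 0, 0.4], [1, 0, 0, 0, 0, 0, 0.5]]]}}

```text
time_s: 66.7
tcp_pos: [0.6099, 0.1335, 0.1384]
ee_rot: [[-0.436, -0.9, 0.001], [-0.9, 0.436, 0.0], [-0.001, -0.001, -1.0]]
wrist_force: [-0.2, 1.2, -0.5]
gripper_width: 0.429
gripper_force: 30.0
```

Request:
{"fn": "servo_tool", "kwargs": {"commands": [[[1, 0, 0, 0, 0, 0, 0.12], [1, 0, 0, 0, 0, 0, 0.24], [1, 0, 0, 0, 0, 0, 0.36], [1, 0, 0, 0, 0, 0, 0.48], [1, 0, 0, 0, 0, 0, 0.6]]]}}

```text
time_s: 67.2
tcp_pos: [0.6099, 0.1335, 0.1383]
ee_rot: [[-0.868, -0.496, 0.001], [-0.496, 0.868, 0.0], [-0.001, -0.0, -1.0]]
wrist_force: [1.0, -0.4, -1.2]
gripper_width: 0.427
gripper_force: 30.0
```

Request:
{"fn": "servo_tool", "kwargs": {"commands": [[[1, 0, 0, 0, 0, 0, 0.12], [1, 0, 0, 0, 0, 0, 0.24], [1, 0, 0, 0, 0, 0, 0.36], [1, 0, 0, 0, 0, 0, 0.46], [1, 0, 0, 0, 0, 0, 0.46]]]}}

```text
time_s: 67.7
tcp_pos: [0.6099, 0.1335, 0.1383]
ee_rot: [[-0.998, -0.064, 0.001], [-0.064, 0.998, 0.0], [-0.001, 0.0, -1.0]]
wrist_force: [-0.2, 0.9, -1.4]
gripper_width: 0.427
gripper_force: 30.0
```

Request:
{"fn": "servo_tool", "kwargs": {"commands": [[[1, 4, -38, 0, 0, 0, 0], [1, 9, -76, 0, 0, 0, 0], [1, 14, -114, 0, 0, 0, 0], [1, 18, -152, 0, 0, 0, 0], [1, 23, -190, 0, 0, 0, 0]]]}}

```text
time_s: 68.2
tcp_pos: [0.5989, -0.059, 0.1385]
ee_rot: [[-0.998, -0.067, 0.001], [-0.067, 0.998, -0.0], [-0.001, -0.0, -1.0]]
wrist_force: [0.7, -0.0, -0.5]
gripper_width: 0.43
gripper_force: 30.0
```

Request:
{"fn": "servo_tool", "kwargs": {"commands": [[[1, 4, -38, 0, 0, 0, 0], [1, 9, -76, 0, 0, 0, 0], [1, 14, -114, 0, 0, 0, 0], [1, 18, -152, 0, 0, 0, 0], [1, 23, -190, 0, 0, 0, 0]]]}}

```text
time_s: 68.7
tcp_pos: [0.588, -0.2503, 0.1384]
ee_rot: [[-0.998, -0.066, 0.001], [-0.066, 0.998, -0.0], [-0.001, -0.0, -1.0]]
wrist_force: [0.7, 0.5, -0.7]
gripper_width: 0.425
gripper_force: 30.0
```

Request:
{"fn": "servo_tool", "kwargs": {"commands": [[[1, 0, 0, 0, 0, 0, 0], [1, 0, 0, 0, 0, 0, 0], [1, 0, 0, 0, 0, 0, 0], [1, 0, 0, 0, 0, 0, 0], [1, 0, 0, 0, 0, 0, 0]]]}}

```text
time_s: 69.2
tcp_pos: [0.5883, -0.2476, 0.1384]
ee_rot: [[-0.998, -0.066, 0.0], [-0.066, 0.998, -0.0], [-0.0, -0.0, -1.0]]
wrist_force: [0.4, 0.6, -0.6]
gripper_width: 0.427
gripper_force: 30.0
```

```bash
python3 - <<'E'
from h import *
s=r.sense();print(s['time_s'],s['tcp_pos'],s['ee_rot'][0],s['gripper_width'])
T=np.array([.5886,-.2483,.0174]);print('shift',s['ee_rot'].T@(T-s['tcp_pos'])*1000)
E
```

```text
69.2 [ 0.58834624 -0.24761059  0.1384352 ] [-9.97837592e-01 -6.57269682e-02  3.25823321e-04] 0.42734121207751813
shift [ -0.16855206  -0.7019817  121.03527999]
```

Request:
{"fn": "servo_tool", "kwargs": {"commands": [[[1, 0, -0.7, 30, 0, 0, 0], [1, 0, -0.7, 60, 0, 0, 0], [1, 0, -0.7, 85, 0, 0, 0], [1, 0, -0.7, 102, 0, 0, 0], [1, 0, -0.7, 112, 0, 0, 0]]]}}

```text
time_s: 69.7
tcp_pos: [0.5875, -0.2485, 0.0246]
ee_rot: [[-0.998, -0.065, -0.002], [-0.065, 0.998, 0.001], [0.002, 0.001, -1.0]]
wrist_force: [0.1, -0.7, -0.7]
gripper_width: 0.428
gripper_force: 30.0
```

Request:
{"fn": "servo_tool", "kwargs": {"commands": [[[1, 0, 0, 3, 0, 0, 0], [1, 0, 0, 5, 0, 0, 0], [1, 0, 0, 7, 0, 0, 0], [1, 0, 0, 8.5, 0, 0, 0], [1, 0, 0, 8.5, 0, 0, 0]]]}}

```text
time_s: 70.2
tcp_pos: [0.5883, -0.2494, 0.0182]
ee_rot: [[-0.998, -0.064, 0.001], [-0.064, 0.998, -0.0], [-0.001, -0.0, -1.0]]
wrist_force: [-0.5, -0.2, -0.1]
gripper_width: 0.43
gripper_force: 30.0
```

Request:
{"fn": "servo_tool", "kwargs": {"commands": [[[1, 0, 0, 0.3, 0, 0, 0], [1, 0, 0, 0.6, 0, 0, 0], [1, 0, 0, 0.6, 0, 0, 0], [1, 0, 0, 0.6, 0, 0, 0], [1, 0, 0, 0.6, 0, 0, 0]]]}}

```text
time_s: 70.7
tcp_pos: [0.5882, -0.2495, 0.0174]
ee_rot: [[-0.998, -0.064, 0.0], [-0.064, 0.998, -0.0], [-0.0, -0.0, -1.0]]
wrist_force: [0.2, -0.0, 0.3]
gripper_width: 0.431
gripper_force: 30.0
```

Release, lift clear and verify everything numerically.

Request:
{"fn": "servo_tool", "kwargs": {"commands": [[[0.45, 0, 0, 0.3, 0, 0, 0], [0.45, 0, 0, 0.3, 0, 0, 0], [0.45, 0, 0, 0.3, 0, 0, 0], [0.45, 0, 0, -15, 0, 0, 0], [0.45, 0, 0, -40, 0, 0, 0]]]}}

```text
time_s: 71.2
tcp_pos: [0.5865, -0.249, 0.0554]
ee_rot: [[-0.998, -0.063, -0.005], [-0.063, 0.998, 0.001], [0.005, 0.001, -1.0]]
wrist_force: [-0.3, -0.1, -0.7]
gripper_width: 0.541
gripper_force: 0.0
```

Request:
{"fn": "servo_tool", "kwargs": {"commands": [[[0.45, -10, 20, -40, 0, 0, 0], [0.45, -20, 40, -80, 0, 0, 0], [0.45, -30, 60, -120, 0, 0, 0], [0.45, -30, 60, -160, 0, 0, 0], [0.45, -30, 60, -190, 0, 0, 0]]]}}

```text
time_s: 71.7
tcp_pos: [0.6149, -0.1869, 0.2503]
ee_rot: [[-0.998, -0.065, 0.003], [-0.065, 0.998, -0.001], [-0.003, -0.001, -1.0]]
wrist_force: [0.6, -0.6, 0.7]
gripper_width: 0.552
gripper_force: 0.0
```

Request:
{"fn": "servo_tool", "kwargs": {"commands": [[[0.45, 0, 0, 0, 0, 0, 0], [0.45, 0, 0, 0, 0, 0, 0], [0.45, 0, 0, 0, 0, 0, 0], [0.45, 0, 0, 0, 0, 0, 0], [0.45, 0, 0, 0, 0, 0, 0]]]}}

```text
time_s: 72.2
tcp_pos: [0.6137, -0.1877, 0.2458]
ee_rot: [[-0.998, -0.064, -0.002], [-0.064, 0.998, 0.0], [0.002, 0.0, -1.0]]
wrist_force: [0.1, 0.2, 0.3]
gripper_width: 0.551
gripper_force: 0.0
```

```bash
python3 - <<'E'
from h import *
s=r.sense();print(s['time_s'],s['tcp_pos'],s['wrist_force'])
c=cap('wrist','w16.png');g=c['pixels'].astype(int)
px=lambda X:int(g[tuple(np.clip(proj(c,X).round().astype(int)[::-1],0,[399,639]))].mean())
a=np.radians(3.7);ex=np.array([np.cos(a),np.sin(a)]);ey=np.array([-ex[1],ex[0]]);o=np.array([.5886,-.2489])
print('plate px',proj(c,np.r_[o,.014]))
print('along x',[(int(x*1000),px(np.r_[o+x*ex-.008*ey,.014])) for x in np.arange(-.05,.05,.004)])
for x in(-.033,0,.033): print('across',x,[(int(y*1000),px(np.r_[o+y*ey+x*ex,.014])) for y in np.arange(-.03,.03,.003)])
a=np.radians(-2.65);ex=np.array([np.cos(a),np.sin(a)]);ey=np.array([-ex[1],ex[0]]);o=np.array([.523,-.415])
print('rule px',proj(c,np.r_[o,.004]))
for x in(-.09,0,.08): print('rule across',x,[(int(y*1000),px(np.r_[o+y*ey+x*ex,.004])) for y in np.arange(-.024,.025,.004)])
d=cap('scene');g=d['pixels'].astype(int);ex=np.array([.9986,.0523]);ey=np.array([-.0523,.9986])
for n,w,sg in(('R',(.6133,.0697),1),('L',(.6022,.2962),-1)):
    print(n,[(round(t,1),int(g[tuple(proj(d,np.r_[np.array(w)-.038*np.sin(t)*ex+sg*.038*np.cos(t)*ey,.042]).round().astype(int)[::-1])].mean())) for t in np.arange(0,2.6,.2)],
     'blade',[(round(t,1),int(g[tuple(proj(d,np.r_[np.array(w)-.02*np.sin(t)*ex+sg*.02*np.cos(t)*ey,.029]).round().astype(int)[::-1])].mean())) for t in np.arange(0,2.6,.2)])
E
```

```text
72.2 [ 0.61373623 -0.18766999  0.2457651 ] [0.05626947 0.15551957 0.28485206]
plate px [264.68237331 151.20106396]
along x [(-50, 249), (-46, 249), (-41, 250), (-37, 252), (-33, 254), (-29, 254), (-25, 254), (-21, 254), (-17, 254), (-13, 254), (-9, 254), (-5, 252), (-1, 203), (2, 194), (6, 198), (10, 204), (14, 203), (18, 201), (22, 202), (26, 181), (30, 200), (34, 198), (38, 155), (42, 152), (46, 147)]
across -0.033 [(-30, 225), (-27, 229), (-24, 244), (-21, 247), (-18, 252), (-15, 254), (-12, 254), (-9, 254), (-6, 254), (-3, 254), (0, 254), (2, 254), (5, 254), (8, 254), (11, 254), (14, 254), (17, 246), (20, 203), (23, 245), (26, 231)]
across 0 [(-30, 246), (-27, 247), (-24, 247), (-21, 247), (-18, 231), (-15, 202), (-12, 191), (-9, 200), (-6, 203), (-3, 203), (0, 204), (2, 203), (5, 207), (8, 236), (11, 238), (14, 238), (17, 206), (20, 156), (23, 156), (26, 153)]
across 0.033 [(-30, 244), (-27, 245), (-24, 244), (-21, 242), (-18, 225), (-15, 201), (-12, 200), (-9, 197), (-6, 202), (-3, 199), (0, 200), (2, 201), (5, 200), (8, 200), (11, 197), (14, 195), (17, 185), (20, 146), (23, 14
[... 1051 characters left out ...]
.float64(1.8), 69), (np.float64(2.0), 111), (np.float64(2.2), 97), (np.float64(2.4), 97)]
L [(np.float64(0.0), 68), (np.float64(0.2), 69), (np.float64(0.4), 67), (np.float64(0.6), 67), (np.float64(0.8), 67), (np.float64(1.0), 68), (np.float64(1.2), 68), (np.float64(1.4), 67), (np.float64(1.6), 69), (np.float64(1.8), 67), (np.float64(2.0), 68), (np.float64(2.2), 29), (np.float64(2.4), 43)] blade [(np.float64(0.0), 66), (np.float64(0.2), 66), (np.float64(0.4), 67), (np.float64(0.6), 69), (np.float64(0.8), 68), (np.float64(1.0), 68), (np.float64(1.2), 67), (np.float64(1.4), 68), (np.float64(1.6), 64), (np.float64(1.8), 62), (np.float64(2.0), 110), (np.float64(2.2), 169), (np.float64(2.4), 173)]
```

The plate lies across the ribs and both clips are clear at about 2.3 rad. The rule lies flat on the bench, shifted slightly by a knock. Handing in.

```bash
python3 -c "
from station import r
print(r.finish_job())"
```

```text
the job is handed in; nothing more can be done
None
```

The job is handed in: the one white plate was clipped on the right place with the rule flush along it, I pressed the camera release right down once, and everything is cleared up. The final camera check showed the plate across the tray ribs and both clips clear. It also showed the rule flat on the bench, a few centimetres from where I set it down, apparently knocked.

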